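Lay out lamp-foot blanks in the drilling jig

TASK

Pick up the tapping block and with it knock the wedged aluminium spacer sideways out from under the clamp strap, put the block down clear of the jig, and lift the spacer out. Lay every hardwood blank that is there flat on the jig's bed, square to the row and centred on the scribed line, starting with the longest next to the fence and going down in length, each with the gap set by standing the spacer between it and the fence or the blank before, so that all gaps are one spacer thickness. At the end leave no spacer in the row: put it in the steel tray, slide the end stop up the rail until it all but touches the last blank without shoving it, and leave the other things on the bench alone.

Things in the scene. Friction and masses are not known exactly. Their poses are not given: they have to be found in the camera images.
- jig: Fixed drilling jig: plywood bed 190 (x) x 320 (y) x 12 mm. Origin: underside, on the scribed line, mid-length; bed surface z = 12 mm. The scribed line runs along y at x = 0. At the +y end a dark wooden fence, 26 mm high over the bed, x -50 to +50 mm, inner face at y = +125 mm. The row grows from it towards -y. The end stop's rail runs along y at x = +85 mm.
- stop (a joint): End stop sliding on the jig's rail; metres, 0 at the rail's -y end, growing to 0.19 towards the fence (+y); starts at 0 to 0.03; stays where it is left (about 1.5 N of friction). Its blade, 10 mm thick, reaches from the rail across the bed to jig x = -36 mm, 4 to 22 mm above the bed.
- stop_face (a point): Point on the blade's face that looks to +y (towards the fence and the blanks), above the scribed line (jig x = 0); its jig y is -120 mm + joint value.
- stop_grip (a point): Centre of the top of the end stop's black grip, an upright post 22 (jig x) x 16 (jig y) mm, free over its top 36 mm; its top is 61 mm above the bed; it stands over the rail (jig x = +85 mm, 5 mm behind the blade's face in jig y).
- clamp: Fixed clamp; origin on the table where the wedged spacer's origin starts. A steel strap (x +19 to +33, y -25 to +32 mm, underside 11.5, top 16, screw heads 19 mm above the table) spans the spacer's toe; a spring leaf under it pinches the toe (5 to 10 N to push it along). Open end: -x. The spacer is free once pushed 17 mm or more to the clamp's -x and cannot be lifted before.
- spacer: Aluminium spacer with steel sole, 18 mm thick (y), 70 mm long (x), boot-shaped: upright 50 mm long (x -35 to +15 mm), 58 mm tall; toe 10 mm tall (x +15 to +35 mm). Origin: centre of the underside of its 70 x 18 mm base, on which it stands. About 160 g, most of it low. Starts on the table, toe under the clamp's strap, axes as the clamp's. Its thickness is the gap.
- tapping_block: Dark hardwood tapping block, 64 (x) x 40 (y) x 50 (z) mm, about 110 g, lying loose on the table in front of the jig. Origin: centre of the underside.
- tray: Fixed open steel tray, 140 (x) x 120 (y) mm outside, walls 4 mm thick and 28 mm high, floor 4 mm. Origin: centre of the underside.
- blank66: Hardwood blank, 66 mm long (its x), 32 mm wide (y), 26 mm tall (z), about 59 g; absent in some starts. Origin: centre of the underside. In the row its length lies across the scribed line and its 32 mm width along the row.
- blank56: Hardwood blank, 56 mm long (its x), 32 mm wide (y), 26 mm tall (z), about 50 g; absent in some starts. Origin: centre of the underside. In the row its length lies across the scribed line and its 32 mm width along the row.
- blank46: Hardwood blank, 46 mm long (its x), 32 mm wide (y), 26 mm tall (z), about 41 g; absent in some starts. Origin: centre of the underside. In the row its length lies across the scribed line and its 32 mm width along the row.
- blank36: Hardwood blank, 36 mm long (its x), 32 mm wide (y), 26 mm tall (z), about 32 g; absent in some starts. Origin: centre of the underside. In the row its length lies across the scribed line and its 32 mm width along the row.
- screw_jar: Bystander, loose, not to be disturbed: glass jar of screws, 60 mm across, 70 mm tall.
- bamboo_slice: Bystander, loose, not to be disturbed: slice of bamboo tube, 52 mm across, 30 mm tall.
- offcut: Bystander, loose, not to be disturbed: pale wood offcut 55 x 30 x 18 mm.
There are look-alikes about, which are no part of the job. Leave any red look-alike of the blank36 alone. Several things have the shape of the spacer; the one meant has the colours described above.

How it is judged:
On the way, in this order (a step that is already met when the one before it is completed fails the run):
1. the wedged spacer is knocked sideways towards the open end by the tapping block held in the gripper (contact force between tapping_block and spacer above 0.2 N and contact force between the fingers and tapping_block above 0.5 N and x of spacer in the frame of clamp below -0.008 m), for 0.02 s.
2. the freed spacer is lifted clear of the table (height (world z) of spacer above 0.03 m), for 0.1 s.
3. the 66 mm blank (if present) is laid on the bed close against the standing spacer ((y of spacer in the frame of blank66 between 0.0225 and 0.0285 m or y of spacer in the frame of blank66 between -0.0285 and -0.0225 m) and x of spacer in the frame of blank66 between -0.03 and 0.03 m and z of blank66 in the frame of jig between 0.009 and 0.016 m and z of spacer in the frame of blank66 between -0.004 and 0.004 m and x of blank66 in the frame of jig between -0.02 and 0.02 m and angle between the z axis of spacer and the z axis of blank66, either way round below 0.15 rad and angle between the x axis of blank66 and the x axis of jig, either way round below 0.12 rad), for 0.2 s.
4. the 56 mm blank (if present) is laid on the bed close against the standing spacer ((y of spacer in the frame of blank56 between 0.0225 and 0.0285 m or y of spacer in the frame of blank56 between -0.0285 and -0.0225 m) and x of spacer in the frame of blank56 between -0.03 and 0.03 m and z of blank56 in the frame of jig between 0.009 and 0.016 m and z of spacer in the frame of blank56 between -0.004 and 0.004 m and x of blank56 in the frame of jig between -0.02 and 0.02 m and angle between the z axis of spacer and the z axis of blank56, either way round below 0.15 rad and angle between the x axis of blank56 and the x axis of jig, either way round below 0.12 rad), for 0.2 s.
5. the 46 mm blank (if present) is laid on the bed close against the standing spacer ((y of spacer in the frame of blank46 between 0.0225 and 0.0285 m or y of spacer in the frame of blank46 between -0.0285 and -0.0225 m) and x of spacer in the frame of blank46 between -0.03 and 0.03 m and z of blank46 in the frame of jig between 0.009 and 0.016 m and z of spacer in the frame of blank46 between -0.004 and 0.004 m and x of blank46 in the frame of jig between -0.02 and 0.02 m and angle between the z axis of spacer and the z axis of blank46, either way round below 0.15 rad and angle between the x axis of blank46 and the x axis of jig, either way round below 0.12 rad), for 0.2 s.
6. the 36 mm blank (if present) is laid on the bed close against the standing spacer ((y of spacer in the frame of blank36 between 0.0225 and 0.0285 m or y of spacer in the frame of blank36 between -0.0285 and -0.0225 m) and x of spacer in the frame of blank36 between -0.03 and 0.03 m and z of blank36 in the frame of jig between 0.009 and 0.016 m and z of spacer in the frame of blank36 between -0.004 and 0.004 m and x of blank36 in the frame of jig between -0.02 and 0.02 m and angle between the z axis of spacer and the z axis of blank36, either way round below 0.15 rad and angle between the x axis of blank36 and the x axis of jig, either way round below 0.12 rad), for 0.2 s.
At the end, for the whole second after the job is handed in: All blanks flat, centred on the line within 8 mm, square within 4 degrees, longest at the fence, every gap 18 mm within 2.5 mm; stop within 6 mm of the last blank; spacer in the tray; tapping block on the table, off the jig; all at rest (x of blank66 in the frame of jig between -0.008 and 0.008 m and z of blank66 in the frame of jig between 0.009 and 0.015 m and angle between the x axis of each of blank66, blank56, blank46, blank36 and the x axis of jig, either way round below 0.07 rad and angle between each of blank66, blank56, blank46, blank36's own z axis and vertical below 0.05 rad and linear speed of each of blank66, blank56, blank46, blank36, spacer, tapping_block below 0.02 m/s and y of blank66 in the frame of jig between 0.0885 and 0.0935 m and x of blank56 in the frame of jig between -0.008 and 0.008 m and z of blank56 in the frame of jig between 0.009 and 0.015 m and (y of blank56 in the frame of jig between 0.0885 and 0.0935 m or (y of blank56 in the frame of blank66 between 0.0475 and 0.0525 m or y of blank56 in the frame of blank66 between -0.0525 and -0.0475 m)) and x of blank46 in the frame of jig between -0.008 and 0.008 m and z of blank46 in the frame of jig between 0.009 and 0.015 m and (y of blank46 in the frame of jig between 0.0885 and 0.0935 m or (y of blank46 in the frame of blank66 between 0.0475 and 0.0525 m or y of blank46 in the frame of blank66 between -0.0525 and -0.0475 m) or (y of blank46 in the frame of blank56 between 0.0475 and 0.0525 m or y of blank46 in the frame of blank56 between -0.0525 and -0.0475 m)) and x of blank36 in the frame of jig between -0.008 and 0.008 m and z of blank36 in the frame of jig between 0.009 and 0.015 m and (y of blank36 in the frame of jig between 0.0885 and 0.0935 m or (y of blank36 in the frame of blank66 between 0.0475 and 0.0525 m or y of blank36 in the frame of blank66 between -0.0525 and -0.0475 m) or (y of blank36 in the frame of blank56 between 0.0475 and 0.0525 m or y of blank36 in the frame of blank56 between -0.0525 and -0.0475 m) or (y of blank36 in the frame of blank46 between 0.0475 and 0.0525 m or y of blank36 in the frame of blank46 between -0.0525 and -0.0475 m)) and ((y of stop_face in the frame of blank66 between 0.014 and 0.022 m or y of stop_face in the frame of blank66 between -0.022 and -0.014 m) or (y of stop_face in the frame of blank56 between 0.014 and 0.022 m or y of stop_face in the frame of blank56 between -0.022 and -0.014 m) or (y of stop_face in the frame of blank46 between 0.014 and 0.022 m or y of stop_face in the frame of blank46 between -0.022 and -0.014 m) or (y of stop_face in the frame of blank36 between 0.014 and 0.022 m or y of stop_face in the frame of blank36 between -0.022 and -0.014 m)) and x of spacer in the frame of tray between -0.06 and 0.06 m and y of spacer in the frame of tray between -0.05 and 0.05 m and height (world z) of spacer below 0.05 m and height (world z) of tapping_block below 0.04 m and (x of tapping_block in the frame of jig below -0.095 m or x of tapping_block in the frame of jig above 0.125 m or y of tapping_block in the frame of jig below -0.175 m or y of tapping_block in the frame of jig above 0.175 m)); the robot touches nothing.
It fails at once if a bystander (jar, bamboo slice, offcut) is moved more than 30 mm (distance of any of screw_jar, bamboo_slice, offcut from where it was at the start of the episode above 0.03 m).
Of blank66, blank56, blank46, blank36 only 2 to 3 are there at a start; the rules pass over those that are not, and their reading is None.
At some moment in a run one of blank66, blank56, blank46, blank36, tapping_block may be knocked a few centimetres aside while the robot is not near it.
It also fails if it takes over 210 s, if anything falls off the work surface, if the arm or the gripper's body presses on something with over 40 N, if the wrist force passes 120 N, or if a joint passes its speed limit or range.

ROBOT

A 7-joint arm with a two-finger parallel gripper is mounted at the origin on the work surface. World frame = base frame: x ahead of the robot, y to its left, z up, the work surface at z = 0. Lengths are in m, angles in rad, forces in N, time in s.
With the tool pointing down it reaches from about 0.425 to 0.825 m from the base axis. Payload 3.6 kg.
Tool frame: the origin (TCP) lies on the front face of the gripper's body, between the roots of the fingers; the fingertips stand 84 mm ahead of it and the grasp point (between the pads) lies 65 mm ahead of it; z points along the fingers, y is the direction in which the jaws open and shut (so a half turn about z gives the same grasp; the last joint's range is limited). The gripper opens to 93 mm and grips with 3 to 60 N. Pads are 15 mm wide; open, the fingers measure 128 mm over their backs; the gripper's body (75 mm by 188 mm) begins 65 mm behind the grasp point.
Start: joints at [1.29, 0.615, -0.013, 1.423, 0.008, 1.103, -0.04], TCP at [0.163, -0.629, 0.303] pointing down, gripper open.
Joint ranges: [-3.12, 3.12], [-0.3, 2.06], [-1.34, 1.32], [0.26, 2.42], [-1.36, 4.5], [0.01, 1.98], [-2.84, 2.84]. Speed limits (rad/s): [2.79, 2.79, 3.14, 3.14, 3.14, 3.14, 3.14].

INTERFACE

Orientations are given as a rotation vector (axis times angle).
In Python, from bench import arm gives the robot as it stands.
- The arm moves only by the tool jog_arm, never from a script. Its argument "moves" is a list of rows, each a list of 5 numbers: the closure, from 0 (fully open) to 1 (shut), then the shift along the world's x, y, z in m, then the turn about the world's z in rad. In form: [[claw, tx, ty, tz, spin], ...]. A call has exactly 8 rows; each row is the pose to reach, as a shift and turn from the pose commanded when the call began; what a row does not reach only later rows make up. A row lasts 1/12 s, in which the tool goes at most 41.7 mm and 7.16 degrees, less where a joint would pass 70% of its speed; a pose out of reach is approached as far as the arm can. A call with a gripper value outside its range is refused whole. The fingers move at their own pace and stop on an object; the grip force is fixed at half the most. Time passes only in rows, so rows that repeat a pose let the fingers close, or fill a call up. It gives the time, the measured TCP pose, the force and the opening at its end, in the units of the state.
- arm.sense(): the state, without advancing time (a new reading comes with each control period).
- arm.camera(name): name is "scene" or "top" or "wrist"; returns (picture, depth): 420x560x3 uint8, blue, green, red; 420x560 float32, m along the optical axis (not along the pixel's ray), 0 where there is no reading.
- arm.calibration(name): a dict with "vfov" (degrees; the focal length in pixels is half the picture's height over the tangent of half this angle, whatever the lens; pixels are square), "cx", "cy" (the principal point, pixels), "origin" and "attitude" of the camera in the world. Camera axes: x right, y down, z forward; pixel columns grow to the right and rows downward; lengths in m; the calibration is good to about 2 mm. A picture is of the moment at which its call begins: read the wrist's pose just before it. calibration takes no time and is no camera call; for the wrist camera it gives the pose at the moment of the call.
- arm.finish_job(): hands the job in, once; it reports no verdict.
The state is a dict: "time": time; "joint_pos": joint angles; "joint_vel": joint speeds; "joint_torque": joint torques, N m; "position": TCP position; "eef_rot": TCP orientation; "force": force on the tool from outside, world axes, zero at the start; "ft_torque": the same for the moment, N m; "width": opening from 0.0 (shut) to 1.0 (fully open).
Only numpy, scipy, OpenCV 4.12 (cv2) and the standard library are available. Lean on these libraries where they do the work, as an engineer would, in place of code of your own. Each camera call takes 0.05 s, during which the arm holds its last target. There are 200 camera calls.

## Working session

There is one attempt and no reset: what is moved stays moved. The work goes in short steps, Python scripts to look and compute and a tool call to move; the robot and the scene stay as the last step left them, time stands still between calls to the robot, and variables do not carry over. Pictures are saved under pics/ and viewed, about 12 in all and at most 16, crops included, and the job is handed in when it is done.

Besides the shell and the picture viewer there is one more tool, called as a command line: name --pt "numbers of a row" for each row, then --argument value for the rest. jog_arm: Moves the arm, as the interface text tells. Its arguments: {"type":"object","properties":{"moves":{"type":"array"}},"required":["moves"]}

```bash
ls; mkdir -p pics
cat > h.py <<'E'
import numpy as np, cv2
from bench import arm
from scipy.spatial.transform import Rotation as R
def shot(name):
    c=arm.calibration(name); im,d=arm.camera(name); return im,d,c
def rot(a):
    a=np.array(a,float)
    return a if a.shape==(3,3) else (R.from_rotvec(a).as_matrix() if a.size==3 else R.from_quat(a).as_matrix())
def cloud(d,c):
    f=d.shape[0]/2/np.tan(np.radians(c["vfov"])/2)
    v,u=np.mgrid[:d.shape[0],:d.shape[1]]
    P=np.stack([(u-c["cx"])*d/f,(v-c["cy"])*d/f,d],-1)
    return P@rot(c["attitude"]).T+np.array(c["origin"])
E
python3 - <<'E'
from h import *
print(arm.sense()); 
for n in("top","scene"):
    im,d,c=shot(n); print(n,c); cv2.imwrite(f"pics/{n}0.png",im); np.savez(f"{n}0.npz",im=im,d=d,P=cloud(d,c))
print(arm.calibration("wrist"))
E
```

```text
pics
{'time': 0.0, 'joint_pos': array([ 1.29051856,  0.61592638, -0.0126276 ,  1.42489603,  0.00810873,
        1.10334645, -0.04040819]), 'joint_vel': array([ 1.61402955e-03, -8.21875970e-04,  8.10995566e-05,  1.03296845e-03,
        8.61433295e-05,  5.68918935e-04, -1.47128599e-03]), 'joint_torque': array([-6.46234039e-04, -4.58929896e+01,  2.09381059e-01, -1.65742868e+01,
       -6.09541638e-02,  2.05424469e-02,  2.34725321e-04]), 'position': array([ 0.16306417, -0.62862872,  0.30157715]), 'eef_rot': array([-3.11384065e+00, -3.97359065e-01,  5.58783959e-04]), 'force': array([-0.43622438, -0.01460916,  1.00409811]), 'ft_torque': array([ 0.01340422,  0.00407772, -0.02552389]), 'width': 1.0015765373787042}
top {'vfov': 52.03489495069674, 'cx': 282.6733618329045, 'cy': 210.80353772003332, 'origin': array([ 0.34334526, -0.031048  ,  1.05881067]), 'attitude': array([-2.14828967,  2.1239219 , -0.19349548])}
scene {'vfov': 45.53598384595116, 'cx': 284.8500205955349, 'cy': 214.11255258049593, 'origin': array([ 1.21243538, -0.83891862,  0.83051271]), 'attitude': array([-2.07831901, -0.78670148,  0.39980298])}
{'vfov': 71.99526851005507, 'cx': 283.5812854291015, 'cy': 204.89003868303686, 'origin': array([ 0.23195358, -0.61073049,  0.38417823]), 'attitude': array([ 2.31703568, -1.79377874, -0.2341778 ])}
```

View pics/top0.png

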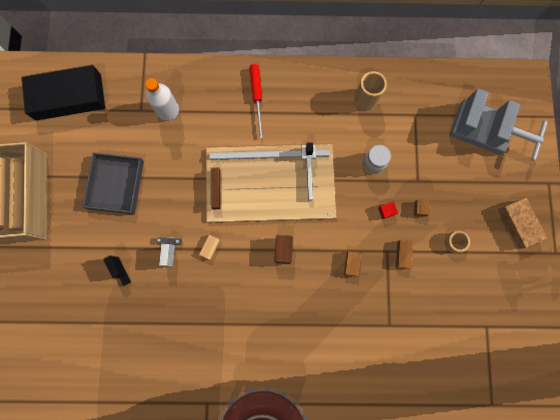

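View pics/scene0.png

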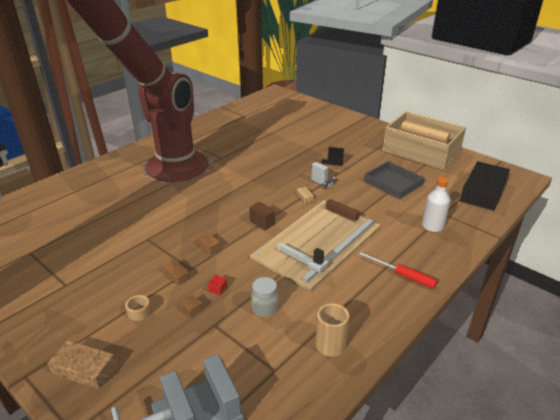

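Top view: the fence end of the jig is at (215,188) and the stop at (309,150). The grey spacer in its clamp is at (167,252), with a black boot look-alike at (117,270). The tapping block is at (284,249). The brown blanks are at (353,263), (405,254) and (422,208), with a red decoy at (389,210). The tray is at (114,183), the offcut at (210,247), the jar at (378,158) and the bamboo at (459,241). I choose the grey spacer and the brown blanks.

Run:
```python
from h import *
z=np.load("top0.npz");im,P=z["im"],z["P"]
print("table",P[330,300],P[300,450],P[330,100])
def obj(n,u,v,r,h0,h1=9):
    w=P[v-r:v+r,u-r:u+r].reshape(-1,3); m=(w[:,2]>h0)&(w[:,2]<h1); q=w[m]
    if len(q)<5: print(n,"few",w[:,2].max());return
    rc=cv2.minAreaRect((q[:,:2]*1000).astype(np.float32)); print(n,len(q),"c",np.round(rc[0],1),"size",np.round(rc[1],1),"ang",round(rc[2],1),"z",np.round(np.percentile(q[:,2],[10,50,90]),4))
obj("tap",284,249,28,.035)
obj("A",353,263,25,.015);obj("B",405,254,25,.015);obj("C",422,208,16,.015);obj("red",389,210,16,.015)
obj("spacer",167,255,24,.04);obj("clampall",167,255,24,.008,.03);obj("blackboot",117,270,25,.04)
obj("tray",114,183,35,.02);obj("jar",378,158,22,.03);obj("bam",459,241,16,.02);obj("offcut",210,247,18,.01)
obj("fence",215,188,40,.030,.045);obj("bed",270,186,75,.009,.016);obj("grip",309,150,15,.06)
crop=np.hstack([cv2.resize(im[225:295,90:230],None,fx=4,fy=4,interpolation=2),cv2.resize(im[195:275,335:435][:70],(400,280),interpolation=2)])
crop=cv2.resize(crop,(780,int(280*780/960)))
cv2.imwrite("pics/crop1.png",crop)
```

```text
table [ 0.23892832 -0.08426733  0.002282  ] [ 0.31230511 -0.449804   -0.00615026] [ 0.23414392  0.39068169 -0.00046447]
tap 480 c [402.3 -40.3] size [ 39.9 118.5] ang 87.5 z [0.0468 0.0492 0.0519]
A 333 c [ 386.6 -128.2] size [ 59.4 204.2] ang 7.8 z [0.0226 0.0251 0.0274]
B 401 c [ 400.9 -192.1] size [ 69.2 334.9] ang 8.0 z [0.0219 0.0249 0.0281]
C 217 c [ 454.8 -211.4] size [ 45.6 421.6] ang 25.6 z [0.0222 0.025  0.0276]
red 209 c [ 450.1 -168.5] size [ 36.9 346.2] ang 31.8 z [0.0223 0.0251 0.0278]
spacer 220 c [390.8 105.6] size [285.   50.4] ang 80.9 z [0.0483 0.0574 0.0603]
clampall 198 c [422.4 236. ] size [68.8 56.5] ang 0.6 z [0.0119 0.0159 0.0213]
blackboot 249 c [353.2 175. ] size [409.6  48.6] ang 80.5 z [0.045  0.0568 0.0601]
tray 505 c [517.9 195.2] size [547.4 164.3] ang 69.1 z [0.0219 0.0266 0.0299]
jar 545 c [ 501.7 -169.6] size [ 58.5 416.8] ang 56.8 z [0.0398 0.0683 0.0713]
bam 192 c [ 399.8 -261.3] size [ 50.3 474.1] ang 14.9 z [0.0234 0.0283 0.0309]
offcut 290 c [396.4  57.7] size [205.9  53.7] ang 64.8 z [0.0151 0.0176 0.0202]
fence 338 c [577.8 125.9] size [101.5  19.3] ang 2.6 z [0.0349 0.0374 0.0399]
bed 7391 c [592.1  -6.6] size [328.5 381.7] ang 88.9 z [0.0098 0.0118 0.0142]
grip 74 c [512.1 -71.5] size [ 17.9 346.7] ang 79.5 z [0.0669 0.0722 0.0757]
```

View pics/crop1.png

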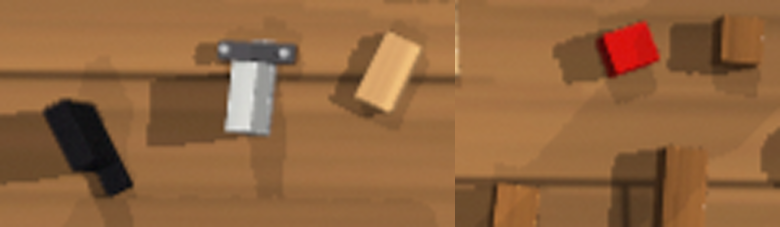

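The crop confirms it: the grey spacer has its toe under the strap towards +x, and the black boot and red cube are decoys. I'll re-measure with the outliers filtered out.

```bash
cat >> h.py <<'E'
def obj(P,n,u,v,r,h0,h1):
    w=P[max(v-r,0):v+r,max(u-r,0):u+r]; m=((w[...,2]>h0)&(w[...,2]<h1)).astype(np.uint8)
    k,l,s,_=cv2.connectedComponentsWithStats(m)
    if k<2: print(n,"none");return
    i=1+s[1:,4].argmax(); q=w[l==i]
    rc=cv2.minAreaRect((q[:,:2]*1000).astype(np.float32)); print(n,len(q),"c",np.round(rc[0],1),"size",np.round(rc[1],1),"ang",round(rc[2],1),"z",round(np.median(q[:,2]),4)); return q
E
python3 - <<'E'
from h import *
P=np.load("top0.npz")["P"]
for a in [("tap",284,249,24,.04,.06),("A",353,263,25,.018,.035),("B",405,254,25,.018,.035),("C",422,208,16,.018,.035),("red",389,210,14,.018,.035),("spacer",167,255,24,.045,.07),("strap",167,245,24,.008,.025),("boot",117,270,25,.045,.07),("tray",114,183,35,.02,.035),("jar",378,158,22,.05,.08),("bam",459,241,16,.02,.04),("offcut",210,247,16,.012,.025),("fence",215,188,40,.032,.045),("bed",270,186,75,.008,.016),("grip",309,150,12,.06,.08),("blade",309,185,16,.028,.04)]: obj(P,*a)
E
```

```text
tap 463 c [429.3 -41.5] size [39.9 64.4] ang 87.5 z 0.0491
A 322 c [ 397.3 -209. ] size [32.3 55.9] ang 82.6 z 0.0251
B 374 c [ 421.7 -334.6] size [33.5 65.6] ang 84.4 z 0.0249
C 206 c [ 536.7 -383.1] size [32.9 36.6] ang 84.2 z 0.025
red 198 c [ 530.2 -298.9] size [31.8 36.8] ang 19.4 z 0.0251
spacer 197 c [411.9 234.8] size [19.1 50. ] ang 86.1 z 0.0574
strap 164 c [443.5 237.3] size [57.5 29.5] ang 80.6 z 0.0157
boot 210 c [383.2 355. ] size [50.5 18.3] ang 29.5 z 0.057
tray 489 c [589.6 381.3] size [122.1 140.7] ang 84.4 z 0.0265
jar 404 c [ 653.1 -269.2] size [50.6 51.7] ang 5.3 z 0.0691
bam 190 c [ 454.5 -464.5] size [50.7 51.3] ang 88.7 z 0.0282
offcut 284 c [433.9 137.2] size [30.  53.9] ang 65.1 z 0.0176
fence 329 c [577.4 126.1] size [100.6  19.2] ang 2.9 z 0.0375
bed 7732 c [598.2  -7.5] size [191.1 320.1] ang 2.5 z 0.0116
grip 72 c [ 671.7 -100.8] size [22.2 14.8] ang 2.4 z 0.0721
blade 133 c [ 588.6 -104.8] size [75.8 10.1] ang 2.4 z 0.0333
```

Positions (world, mm):

| Item | Centre / origin | Yaw |
|---|---|---|
| Jig | origin (583.3, -8.3) | +2.5° |
| blank66 | (422, -335) | -5.6° |
| blank56 | (397, -209) | -7.4° |
| blank36 | (537, -383) | -5.8° |
| Tapping block | (429, -41.5) | -2.5° |
| Spacer | origin (422, 234) | about -4° |

There is no blank46. The fence and the grip each check to under 1 mm. Next I move over the tapping block.

jog_arm --pt "0 0.133 0.293 0 -0.3" --pt "0 0.133 0.293 0 -0.3" --pt "0 0.133 0.293 0 -0.3" --pt "0 0.133 0.293 0 -0.3" --pt "0 0.133 0.293 0 -0.3" --pt "0 0.133 0.293 0 -0.3" --pt "0 0.133 0.293 0 -0.3" --pt "0 0.133 0.293 0 -0.3"

```text
time: 0.77
position: [0.2973, -0.3323, 0.3025]
eef_rot: [-3.139, 0.067, 0.0]
force: [0.8, 0.4, 0.1]
width: 0.999
```

jog_arm --pt "0 0.133 0.293 -0.08 0" --pt "0 0.133 0.293 -0.08 0" --pt "0 0.133 0.293 -0.08 0" --pt "0 0.133 0.293 -0.08 0" --pt "0 0.133 0.293 -0.08 0" --pt "0 0.133 0.293 -0.08 0" --pt "0 0.133 0.293 -0.08 0" --pt "0 0.133 0.293 -0.08 0"

```text
time: 1.43
position: [0.4296, -0.0411, 0.2222]
eef_rot: [-3.141, 0.072, 0.0]
force: [0.6, -0.8, 0.6]
width: 0.998
```

jog_arm --pt "0 0 0 -0.04 0" --pt "0 0 0 -0.08 0" --pt "0 0 0 -0.11 0" --pt "0 0 0 -0.125 0" --pt "0 0 0 -0.125 0" --pt "0.7 0 0 -0.125 0" --pt "0.7 0 0 -0.125 0" --pt "0.7 0 0 -0.125 0"

```text
time: 2.1
position: [0.43, -0.0433, 0.099]
eef_rot: [3.141, -0.073, 0.005]
force: [0.4, 0.5, 0.7]
width: 0.833
```

jog_arm --pt "0.7 0 0 0 0" --pt "0.7 0 0 0 0" --pt "0.7 0 0 0 0" --pt "0.7 0 0 0.03 0" --pt "0.7 0 0 0.06 0" --pt "0.7 0 0 0.06 0" --pt "0.7 0 0 0.06 0" --pt "0.7 0 0 0.06 0"

```text
time: 2.77
position: [0.429, -0.0432, 0.1578]
eef_rot: [-3.141, 0.073, -0.0]
force: [-1.0, 0.3, -0.6]
width: 0.309
```

Run:
```python
from h import *
im,d,c=shot("wrist"); cv2.imwrite("pics/w1.png",im)
im,d,c=shot("top"); obj(cloud(d,c),"tap",284,249,30,.035,.06); print(arm.sense()["width"],arm.sense()["force"])
```

```text
tap none
0.2988250883646247 [-0.38652896 -0.96126521  0.20438593]
```

View pics/w1.png

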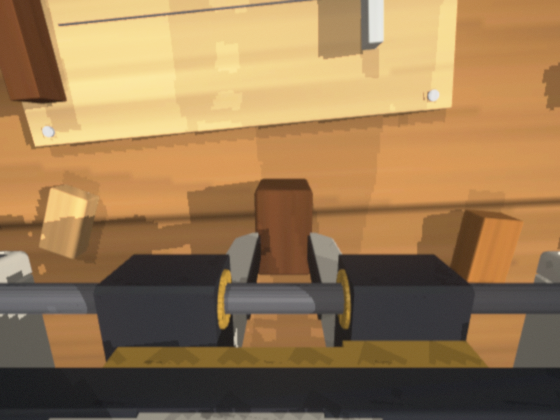

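The wrist view shows the block's dark end at (285,220) between both fingertips, but a width of 0.30 disagrees with a 40 mm block. I'll check its height from depth.

Run:
```python
from h import *
im,d,c=shot("wrist"); P=cloud(d,c)
for u,v in [(285,190),(285,205),(285,225),(285,250),(285,268),(240,250),(328,250),(60,210),(480,240)]: print(u,v,P[v,u].round(4))
q=P[185:275,258:312].reshape(-1,3); print(np.percentile(q[:,2],[5,50,95]), np.percentile(q[:,1],[2,98]))
```

```text
285 190 [ 0.4598 -0.045   0.0497]
285 205 [ 0.4495 -0.0446  0.0499]
285 225 [ 0.4355 -0.0439  0.0508]
285 250 [ 0.4167 -0.0431  0.0501]
285 268 [ 0.4027 -0.0424  0.0501]
240 250 [ 0.4396 -0.0204  0.0999]
328 250 [ 0.4372 -0.0663  0.0992]
60 210 [0.4453 0.1347 0.018 ]
480 240 [ 0.4075 -0.1965  0.0264]
[0.04769801 0.0503418  0.08022895] [-0.06115088 -0.02620553]
```

The block is still on the table (top at z = 0.050): the fingers were still closing when I lifted. I'll redo it with more time to close.

jog_arm --pt "0 0 0 0 0" --pt "0 0 0 0 0" --pt "0 0 0 0 0" --pt "0 0 0 0 0" --pt "0 0 0 0 0" --pt "0 0 0 -0.03 0" --pt "0 0 0 -0.06 0" --pt "0 0 0 -0.06 0"

```text
time: 3.58
position: [0.4272, -0.0429, 0.0941]
eef_rot: [-3.14, 0.072, 0.014]
force: [-0.5, -0.6, -1.1]
width: 0.828
```

jog_arm --pt "1 0 0 0 0" --pt "1 0 0 0 0" --pt "1 0 0 0 0" --pt "1 0 0 0 0" --pt "1 0 0 0 0" --pt "1 0 0 0 0" --pt "1 0 0 0 0" --pt "1 0 0 0 0"

```text
time: 4.25
position: [0.4295, -0.0432, 0.0983]
eef_rot: [3.141, -0.073, 0.002]
force: [0.5, 0.1, 5.8]
width: 0.428
```

jog_arm --pt "1 0 0 0 0" --pt "1 0 0 0 0" --pt "1 0 0 0.03 0" --pt "1 0 0 0.06 0" --pt "1 0 0 0.09 0" --pt "1 0 0 0.09 0" --pt "1 0 0 0.09 0" --pt "1 0 0 0.09 0"

```text
time: 4.92
position: [0.4286, -0.0431, 0.1872]
eef_rot: [-3.141, 0.073, 0.002]
force: [-1.2, -0.5, -0.0]
width: 0.431
```

Held (width 0.43 ≈ 40 mm). Next I carry the block to just beyond the spacer's +x side, above the strap.

jog_arm --pt "1 0.02 0.04 0 0" --pt "1 0.04 0.08 0 -0.02" --pt "1 0.05 0.12 0 -0.02" --pt "1 0.05 0.16 0 -0.02" --pt "1 0.05 0.2 0 -0.02" --pt "1 0.05 0.24 0 -0.02" --pt "1 0.05 0.273 0 -0.02" --pt "1 0.05 0.273 0 -0.02"

```text
time: 5.58
position: [0.4768, 0.2397, 0.1857]
eef_rot: [-3.135, 0.082, 0.004]
force: [-0.4, 0.7, -0.7]
width: 0.428
```

jog_arm --pt "1 0 0 -0.02 0" --pt "1 0 0 -0.035 0" --pt "1 0 0 -0.045 0" --pt "1 0 0 -0.055 0" --pt "1 0 0 -0.06 0" --pt "1 0 0 -0.063 0" --pt "1 0 0 -0.065 0" --pt "1 0 0 -0.065 0"

```text
time: 6.25
position: [0.4794, 0.2297, 0.1227]
eef_rot: [-3.14, 0.104, -0.0]
force: [-0.6, -0.2, -0.9]
width: 0.428
```

Run:
```python
from h import *
im,d,c=shot("wrist"); cv2.imwrite("pics/w2.png",im); print(arm.sense()["position"],arm.sense()["force"])
im,d,c=shot("scene"); cv2.imwrite("pics/s2.png",cv2.resize(im[120:240,260:440],None,fx=4,fy=4,interpolation=2))
```

```text
[0.4794672  0.22986224 0.12301804] [ 0.29105844  0.28758945 -0.3713898 ]
```

View pics/s2.png

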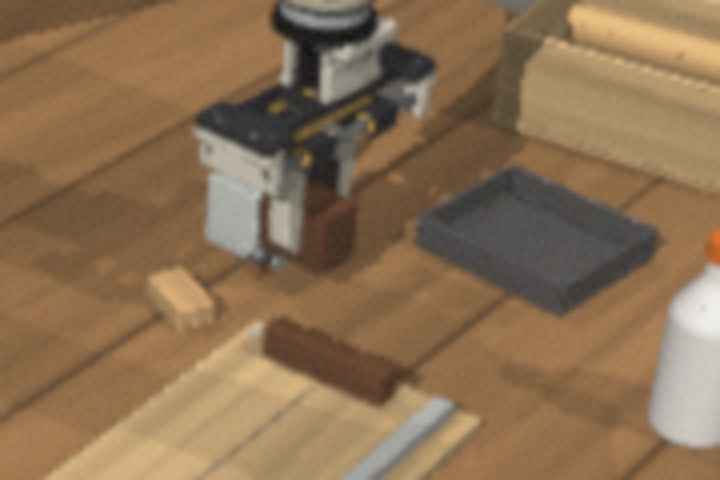

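The block at (328,225) sits above the strap, next to the spacer at (235,215). I push it slowly along the clamp's -x.

jog_arm --pt "1 0 0 -0.002 0" --pt "1 -0.003 0 -0.002 0" --pt "1 -0.006 0 -0.002 0" --pt "1 -0.008 0.001 -0.002 0" --pt "1 -0.01 0.001 -0.002 0" --pt "1 -0.012 0.001 -0.002 0" --pt "1 -0.014 0.001 -0.002 0" --pt "1 -0.016 0.001 -0.002 0"

```text
time: 7.02
position: [0.4663, 0.2311, 0.1218]
eef_rot: [-3.137, 0.105, -0.012]
force: [5.1, -0.8, -0.1]
width: 0.426
```

jog_arm --pt "1 -0.002 0 0 0" --pt "1 -0.004 0 0 0" --pt "1 -0.006 0 0 0" --pt "1 -0.008 0.001 0 0" --pt "1 -0.01 0.001 0 0" --pt "1 -0.012 0.001 0 0" --pt "1 -0.012 0.001 0 0" --pt "1 -0.012 0.001 0 0"

```text
time: 7.68
position: [0.4495, 0.2318, 0.1204]
eef_rot: [3.139, -0.103, -0.006]
force: [1.1, -0.4, -0.2]
width: 0.427
```

Run:
```python
from h import *
im,d,c=shot("top"); P=cloud(d,c); cv2.imwrite("pics/t2.png",im)
im,d,c=shot("scene"); cv2.imwrite("pics/s3.png",cv2.resize(im[120:240,260:440],None,fx=4,fy=4,interpolation=2))
print(arm.sense()["position"],arm.sense()["force"])
q=obj(cloud(d,c),"x",320,175,14,.03,.062)
q=cloud(d,c)[150:200,300:345].reshape(-1,3); im=im[150:200,300:345].reshape(-1,3)
m=(q[:,2]>.03)&(q[:,2]<.063)&(im.astype(int).min(1)>110)&(q[:,0]<.46); print(m.sum(),np.percentile(q[m],[2,50,98],axis=0))
```

```text
[0.44952454 0.23176511 0.12023916] [ 0.55934943  0.32462424 -1.1166101 ]
x 230 c [422.5 211.7] size [ 29.9 119. ] ang 77.8 z 0.047
130 [[0.36758387 0.19310398 0.03137125]
 [0.3949083  0.22459465 0.04900157]
 [0.4587749  0.23401238 0.06162943]]
```

The push met about 5 N and the force has since dropped; the spacer has moved about 19 mm. I push 6 mm more, back off, rise, and put the block down near its original spot.

jog_arm --pt "1 -0.002 0 0 0" --pt "1 -0.004 0 0 0" --pt "1 -0.006 0 0 0" --pt "1 -0.006 0 0 0" --pt "1 0 0 0 0" --pt "1 0.015 0 0 0" --pt "1 0.03 0 0.02 0" --pt "1 0.03 0 0.06 0"

```text
time: 8.45
position: [0.4823, 0.2302, 0.1779]
eef_rot: [3.135, -0.107, -0.008]
force: [1.0, 1.2, -1.0]
width: 0.428
```

Run:
```python
from h import *
im,d,c=shot("wrist"); P=cloud(d,c); cv2.imwrite("pics/w3.png",im)
im,d,c=shot("top"); P=cloud(d,c); cv2.imwrite("pics/t3.png",im[200:300,80:240])
g=im.astype(int).min(-1)>110
w=(P[...,2]>.048)&(P[...,2]<.066)&(P[...,0]<.43)&(P[...,1]>.18)&(P[...,1]<.3)
q=P[w]; print(w.sum(), cv2.minAreaRect((q[:,:2]*1000).astype(np.float32)))
for n,u,v,r,a,b in [("offcut",210,247,16,.012,.025),("A",353,263,25,.018,.035),("B",405,254,25,.018,.035),("C",422,208,16,.018,.035)]: obj(P,n,u,v,r,a,b)
print(arm.sense()["position"])
```

```text
193 ((386.668701171875, 236.04312133789062), (18.714147567749023, 49.577354431152344), 85.7366943359375)
offcut 280 c [434.1 137.5] size [29.6 53.6] ang 64.5 z 0.0176
A 324 c [ 397.5 -208.6] size [32.9 56. ] ang 82.4 z 0.0249
B 378 c [ 421.7 -334.9] size [32.9 65.9] ang 83.4 z 0.0249
C 202 c [ 537.2 -382.8] size [33.5 36.7] ang 86.0 z 0.0248
[0.48505192 0.23296252 0.1854612 ]
```

View pics/w3.png

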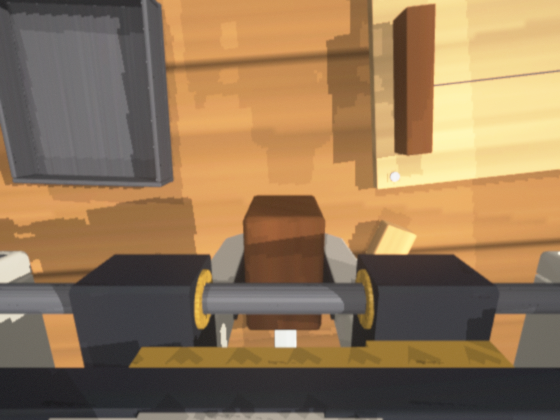

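The spacer has moved 25 mm clear and still stands (top at 58 mm). I put the block back where it was.

jog_arm --pt "1 0 -0.04 0 0" --pt "1 -0.02 -0.08 0 0" --pt "1 -0.03 -0.12 0 0" --pt "1 -0.04 -0.16 0 0" --pt "1 -0.05 -0.2 0 0" --pt "1 -0.05 -0.24 0 0" --pt "1 -0.05 -0.26 0 0" --pt "1 -0.05 -0.26 0 0"

```text
time: 9.22
position: [0.4304, -0.034, 0.1805]
eef_rot: [3.136, -0.121, -0.002]
force: [0.7, 0.2, -1.1]
width: 0.431
```

jog_arm --pt "1 0 0 -0.03 0" --pt "1 0 0 -0.055 0" --pt "1 0 0 -0.07 0" --pt "1 0 0 -0.077 0" --pt "1 0 0 -0.082 0" --pt "1 0 0 -0.082 0" --pt "0.3 0 0 -0.082 0" --pt "0.3 0 0 -0.082 0"

```text
time: 9.88
position: [0.4318, -0.0279, 0.0993]
eef_rot: [-3.14, 0.103, -0.003]
force: [0.0, 0.8, -0.1]
width: 0.529
```

jog_arm --pt "0 0 0 0 0" --pt "0 0 0 0 0" --pt "0 0 0 0 0" --pt "0 0 0 0 0" --pt "0 0 0 0.03 0" --pt "0 0 0 0.07 0" --pt "0 0 0 0.11 0" --pt "0 0 0 0.11 0"

```text
time: 10.55
position: [0.4344, -0.0283, 0.2146]
eef_rot: [-3.14, 0.104, -0.021]
force: [0.4, -0.5, -0.3]
width: 1.002
```

Run:
```python
from h import *
print(arm.sense()["joint_pos"].round(2),arm.sense()["position"])
```

```text
[ 0.06  0.42 -0.06  2.13  0.05  0.58 -1.67] [ 0.43439688 -0.02829777  0.2146159 ]
```

jog_arm --pt "0.2 0.01 0.04 0 0.12" --pt "0.2 0.01 0.08 0 0.24" --pt "0.2 0.005 0.12 0 0.36" --pt "0.2 -0.01 0.155 0 0.48" --pt "0.2 -0.02 0.19 0 0.6" --pt "0.2 -0.03 0.22 0 0.72" --pt "0.2 -0.04 0.25 0 0.84" --pt "0.2 -0.047 0.264 0 0.96"

```text
time: 11.22
position: [0.3826, 0.2401, 0.2089]
eef_rot: [-2.823, -1.373, -0.003]
force: [0.1, 0.3, 1.2]
width: 0.798
```

jog_arm --pt "0.2 0 0 -0.01 0.12" --pt "0.2 0 0 -0.01 0.24" --pt "0.2 0 0 -0.01 0.36" --pt "0.2 0 0 -0.01 0.48" --pt "0.2 0 0 -0.01 0.6" --pt "0.2 0 0 -0.01 0.602" --pt "0.2 0 0 -0.01 0.602" --pt "0.2 0 0 -0.01 0.602"

```text
time: 11.88
position: [0.3842, 0.2357, 0.1986]
eef_rot: [-2.306, -2.133, 0.001]
force: [0.3, -0.0, 0.1]
width: 0.801
```

Run:
```python
from h import *
s=arm.sense();print(s["joint_pos"].round(2),s["position"],s["eef_rot"],s["width"])
im,d,c=shot("wrist"); P=cloud(d,c); cv2.imwrite("pics/w4.png",im)
w=(P[...,2]>.048)&(P[...,2]<.066)&(P[...,0]<.43)&(P[...,1]>.18)&(P[...,1]<.3)
q=P[w]; print(w.sum(), cv2.minAreaRect((q[:,:2]*1000).astype(np.float32)), np.median(q[:,2]))
```

```text
[-0.26  0.51 -0.49  2.09  0.4   0.63 -1.1 ] [0.38417381 0.23565785 0.19859909] [-2.30605162e+00 -2.13331280e+00  5.30768663e-04] 0.8012135304143704
1482 ((386.00872802734375, 236.14144897460938), (18.524438858032227, 50.146263122558594), 85.98970794677734) 0.058305012395062666
```

View pics/w4.png

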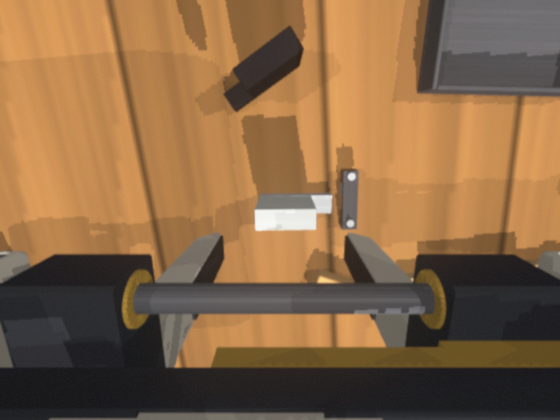

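The spacer at (286,213) stands free of the strap at (349,200). I grasp it and lift.

jog_arm --pt "0.2 0.002 0 -0.03 0.008" --pt "0.2 0.002 0 -0.06 0.008" --pt "0.2 0.002 0 -0.08 0.008" --pt "0.2 0.002 0 -0.088 0.008" --pt "0.2 0.002 0 -0.088 0.008" --pt "1 0.002 0 -0.088 0.008" --pt "1 0.002 0 -0.088 0.008" --pt "1 0.002 0 -0.088 0.008"

```text
time: 12.6
position: [0.3868, 0.2363, 0.1119]
eef_rot: [2.295, 2.145, 0.004]
force: [-0.2, -0.1, -0.4]
width: 0.632
```

jog_arm --pt "1 0 0 0 0" --pt "1 0 0 0 0" --pt "1 0 0 0 0" --pt "1 0 0 0.02 0" --pt "1 0 0 0.05 0" --pt "1 0 0 0.09 0" --pt "1 0 0 0.09 0" --pt "1 0 0 0.09 0"

```text
time: 13.27
position: [0.3871, 0.2361, 0.2023]
eef_rot: [2.295, 2.144, 0.007]
force: [-0.3, 0.2, -1.0]
width: 0.536
```

Held at 50 mm width. Now to the jig, about 4 mm short of the fence.

jog_arm --pt "1 0.03 -0.02 0 0.1" --pt "1 0.06 -0.04 0 0.112" --pt "1 0.09 -0.062 0 0.112" --pt "1 0.12 -0.083 0 0.112" --pt "1 0.15 -0.104 0 0.112" --pt "1 0.18 -0.125 0 0.112" --pt "1 0.191 -0.1325 0 0.112" --pt "1 0.191 -0.1325 0 0.112"

```text
time: 13.93
position: [0.5796, 0.0982, 0.1977]
eef_rot: [2.179, 2.261, -0.006]
force: [-0.0, 0.6, -2.2]
width: 0.533
```

jog_arm --pt "1 0 0 -0.02 0" --pt "1 0 0 -0.035 0" --pt "1 0 0 -0.045 0" --pt "1 0 0 -0.055 0" --pt "1 0 0 -0.06 0" --pt "1 0 0 -0.06 0" --pt "1 0 0 -0.06 0" --pt "1 0 0 -0.06 0"

```text
time: 14.6
position: [0.5776, 0.1037, 0.1414]
eef_rot: [2.17, 2.271, 0.002]
force: [-0.2, -0.9, -1.5]
width: 0.537
```

Run:
```python
from h import *
s=arm.sense();print(s["position"],s["eef_rot"],s["force"])
im,d,c=shot("top"); P=cloud(d,c); cv2.imwrite("pics/t4.png",cv2.resize(im[130:230,150:350],None,fx=4,fy=4,interpolation=2))
im,d,c=shot("wrist"); P=cloud(d,c); cv2.imwrite("pics/w5.png",im)
w=(P[...,2]>.030)&(P[...,2]<.043)&(P[...,0]>.5)&(P[...,0]<.66)&(P[...,1]>.1)&(P[...,1]<.16)
q=P[w]; print("fence",w.sum(), cv2.minAreaRect((q[:,:2]*1000).astype(np.float32)), np.median(q[:,2]))
```

```text
[0.57758835 0.10372719 0.14141115] [2.17024950e+00 2.27064383e+00 1.98140315e-03] [-0.21277471 -0.89251917 -1.52451397]
fence 5535 ((577.0267944335938, 120.32460021972656), (100.42655181884766, 32.764671325683594), 1.7859371900558472) 0.03840097577140386
```

View pics/w5.png

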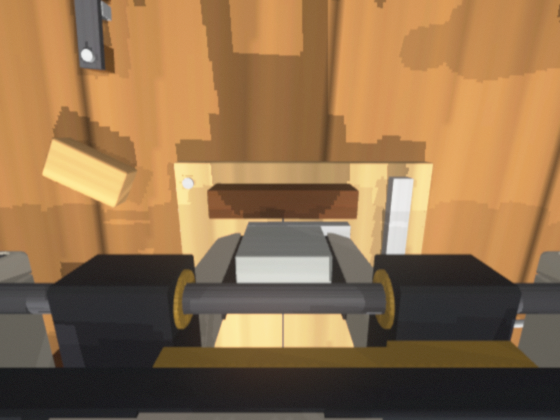

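The spacer hangs in front of the fence with its toe to +x, square to the jig. I lower it and slide it to the fence.

jog_arm --pt "1 0 0 -0.008 0" --pt "1 0 0 -0.014 0" --pt "1 0 0 -0.018 0" --pt "1 0 0 -0.018 0" --pt "1 0 0.001 -0.018 0" --pt "1 0 0.003 -0.018 0" --pt "1 0 0.004 -0.018 0" --pt "1 0 0.005 -0.018 0"

```text
time: 15.37
position: [0.5775, 0.1057, 0.1235]
eef_rot: [2.171, 2.266, -0.006]
force: [-2.1, -3.9, 7.7]
width: 0.534
```

jog_arm --pt "1 0 0 0.0015 0" --pt "1 0 0 0.0015 0" --pt "1 0 0.001 0.0015 0" --pt "1 0 0.001 0.0015 0" --pt "1 0 0.001 0.0015 0" --pt "1 0 0.001 0.0015 0" --pt "1 0 0.001 0.0015 0" --pt "1 0 0.001 0.0015 0"

```text
time: 16.03
position: [0.5773, 0.1079, 0.1238]
eef_rot: [2.171, 2.269, -0.003]
force: [1.3, -5.3, -0.9]
width: 0.535
```

Contact with the fence (-5 N at the expected y). I release, rise, and head towards blank66.

jog_arm --pt "1 0 -0.001 -0.001 0" --pt "0.4 0 -0.001 -0.001 0" --pt "0.1 0 -0.001 -0.001 0" --pt "0.1 0 -0.001 -0.001 0" --pt "0 0 -0.001 -0.001 0" --pt "0 0 -0.001 0.03 0" --pt "0 0 -0.001 0.07 0" --pt "0 0 -0.001 0.09 0"

```text
time: 16.7
position: [0.5782, 0.1101, 0.2177]
eef_rot: [2.169, 2.272, 0.008]
force: [1.1, 1.4, 0.4]
width: 0.973
```

jog_arm --pt "0 -0.01 -0.04 0 0" --pt "0 -0.02 -0.08 0 0" --pt "0 -0.03 -0.12 0 0" --pt "0 -0.04 -0.16 0 0" --pt "0 -0.055 -0.2 0 -0.05" --pt "0 -0.07 -0.235 0 -0.1" --pt "0 -0.085 -0.27 0 -0.15" --pt "0 -0.1 -0.305 0 -0.152"

```text
time: 17.37
position: [0.4766, -0.1976, 0.2144]
eef_rot: [2.338, 2.098, 0.002]
force: [0.5, 0.2, -0.5]
width: 1.002
```

```bash
cat >> h.py <<'E'
O=np.array([583.3,-8.3]); a=np.radians(2.5); J=np.array([[np.cos(a),np.sin(a)],[-np.sin(a),np.cos(a)]])
def box(P,n,lo,hi,frame="w"):
    """lo/hi x,y,z in mm; frame j = jig"""
    Q=P*1000.
    if frame=="j":
        Q=Q.copy(); Q[...,:2]=(Q[...,:2]-O)@J.T
    w=np.all((Q>lo)&(Q<hi),-1).astype(np.uint8); k,l,s,_=cv2.connectedComponentsWithStats(w)
    if k<2: print(n,"none"); return
    q=Q[l==1+s[1:,4].argmax()]; rc=cv2.minAreaRect(q[:,:2].astype(np.float32))
    print(n,len(q),"c",np.round(rc[0],1),"size",np.round(rc[1],1),"ang",round(rc[2],1),"z",round(float(np.median(q[:,2])),1))
E
python3 - <<'E'
from h import *
s=arm.sense();print(s["position"],s["eef_rot"],s["force"])
im,d,c=shot("top"); P=cloud(d,c)
box(P,"spacer j",(-60,80,62),(60,130,80),"j")
box(P,"tap",(370,-90,42),(500,30,60))
box(P,"A",(350,-260,18),(450,-160,35));box(P,"B",(370,-390,18),(480,-280,35));box(P,"C",(500,-420,18),(590,-345,35))
E
```

```text
[ 0.47663907 -0.19758607  0.21444074] [2.33779846e+00 2.09822509e+00 1.84929189e-03] [ 0.53818228  0.19289469 -0.52524755]
spacer j 168 c [ -1.1 115.6] size [18.1 48.6] ang 89.8 z 69.8
tap 462 c [430.9 -25.9] size [39.9 63.7] ang 86.1 z 49.3
A 165 c [ 383.6 -206.6] size [32.  28.2] ang 82.3 z 25.3
B none
C none
```

The spacer stands at jig (-1, 115.6), square. I continue over blank66 and look with the wrist camera.

jog_arm --pt "0 -0.014 -0.035 0 0" --pt "0 -0.028 -0.07 0 0" --pt "0 -0.042 -0.105 0 0" --pt "0 -0.055 -0.137 0 0" --pt "0 -0.055 -0.137 0 0" --pt "0 -0.055 -0.137 0 0" --pt "0 -0.055 -0.137 0 0" --pt "0 -0.055 -0.137 0 0"

```text
time: 18.08
position: [0.4235, -0.3315, 0.2144]
eef_rot: [-2.333, -2.104, -0.003]
force: [0.2, 0.4, -0.1]
width: 1.001
```

```bash
cat >> h.py <<'E'
def jaw(s):
    y=rot(s["eef_rot"])[:,1]; return (np.degrees(np.arctan2(y[1],y[0]))+90)%180-90
E
python3 - <<'E'
from h import *
s=arm.sense();print(s["position"],jaw(s),s["joint_pos"].round(2))
im,d,c=shot("wrist"); P=cloud(d,c); cv2.imwrite("pics/w6.png",im)
box(P,"B",(370,-390,18),(480,-280,35));box(P,"C",(500,-420,18),(590,-345,35))
E
```

```text
[ 0.42345353 -0.3314895   0.21443583] -5.915123758763912 [ 0.99  0.61 -0.56  1.84  0.43  0.81  0.1 ]
B 2216 c [ 421.3 -335.6] size [31.8 65.9] ang 83.9 z 26.3
C 802 c [ 536.4 -384. ] size [32.2 36.5] ang 84.6 z 26.3
```

jog_arm --pt "0 -0.002 -0.004 -0.04 0" --pt "0 -0.002 -0.004 -0.08 0" --pt "0 -0.002 -0.004 -0.11 0" --pt "0 -0.002 -0.004 -0.127 0" --pt "0 -0.002 -0.004 -0.127 0" --pt "1 -0.002 -0.004 -0.127 0" --pt "1 -0.002 -0.004 -0.127 0" --pt "1 -0.002 -0.004 -0.127 0"

```text
time: 18.8
position: [0.4209, -0.3369, 0.0876]
eef_rot: [2.335, 2.101, 0.001]
force: [0.0, -0.6, -0.3]
width: 0.832
```

jog_arm --pt "1 0 0 0 0" --pt "1 0 0 0 0" --pt "1 0 0 0 0" --pt "1 0 0 0.02 0" --pt "1 0 0 0.06 0" --pt "1 0 0 0.1 0" --pt "1 0 0 0.12 0" --pt "1 0 0 0.12 0"

```text
time: 19.47
position: [0.4224, -0.3387, 0.2121]
eef_rot: [2.33, 2.092, 0.003]
force: [0.1, -0.9, -0.8]
width: 0.703
```

Run:
```python
from h import *
s=arm.sense();print(s["position"],jaw(s),s["width"]*93)
im,d,c=shot("wrist"); P=cloud(d,c)
p=s["position"]*1000; print(p[2])
box(P,"B held",(p[0]-50,p[1]-30,p[2]-80),(p[0]+50,p[1]+40,p[2]-40))
```

```text
[ 0.42240496 -0.33869444  0.21207652] -6.15534216575486 65.36646614722214
212.07651947369104
B held 9216 c [ 423.4 -335.6] size [29.1 97.2] ang 84.0 z 150.9
```

blank66 is held (65.4 mm). I take it to jig y ≈ 84, short of the spacer.

jog_arm --pt "1 0.012 0.038 0 0.05" --pt "1 0.025 0.076 0 0.1" --pt "1 0.038 0.114 0 0.151" --pt "1 0.051 0.152 0 0.151" --pt "1 0.064 0.19 0 0.151" --pt "1 0.077 0.228 0 0.151" --pt "1 0.09 0.26 0 0.151" --pt "1 0.1 0.28 0 0.151"

```text
time: 20.18
position: [0.52, -0.053, 0.206]
eef_rot: [-2.163, -2.273, -0.001]
force: [0.4, -0.0, 0.7]
width: 0.707
```

jog_arm --pt "1 0.015 0.035 0 0" --pt "1 0.03 0.07 0 0" --pt "1 0.045 0.1 0 0" --pt "1 0.055 0.12 0 0" --pt "1 0.058 0.13 0 0" --pt "1 0.058 0.1315 0 0" --pt "1 0.058 0.1315 0 0" --pt "1 0.058 0.1315 0 0"

```text
time: 20.85
position: [0.5774, 0.0713, 0.2063]
eef_rot: [-2.175, -2.267, 0.006]
force: [0.0, -0.5, -1.1]
width: 0.706
```

jog_arm --pt "1 0 0 -0.03 0" --pt "1 0 0 -0.06 0" --pt "1 0 0 -0.08 0" --pt "1 0 0 -0.09 0" --pt "1 0 0 -0.096 0" --pt "1 0 0 -0.1 0" --pt "1 0 0 -0.1 0" --pt "1 0 0 -0.1 0"

```text
time: 21.52
position: [0.5788, 0.0738, 0.1082]
eef_rot: [2.172, 2.269, 0.002]
force: [0.1, 0.4, 0.4]
width: 0.708
```

Run:
```python
from h import *
s=arm.sense();p=s["position"]*1000;print(p,jaw(s),s["width"]*93,s["force"], "jig",J@(p[:2]-O))
im,d,c=shot("wrist"); P=cloud(d,c); cv2.imwrite("pics/w7.png",im)
box(P,"spacer j",(-60,100,62),(60,130,80),"j")
im,d,c=shot("top"); P=cloud(d,c); 
box(P,"A",(350,-260,18),(450,-160,35));box(P,"C",(500,-420,18),(590,-345,35))
```

```text
[578.80536873  73.77711148 108.22221219] 2.4968418337703184 65.8755044461682 [0.05068011 0.40113785 0.38244877] jig [-0.91020006 82.19504532]
spacer j 4858 c [ -0.4 115.6] size [50.2 18.4] ang 0.2 z 70.4
A none
C 205 c [ 537.3 -383.3] size [32.9 36.8] ang 84.9 z 24.8
```

View pics/w7.png

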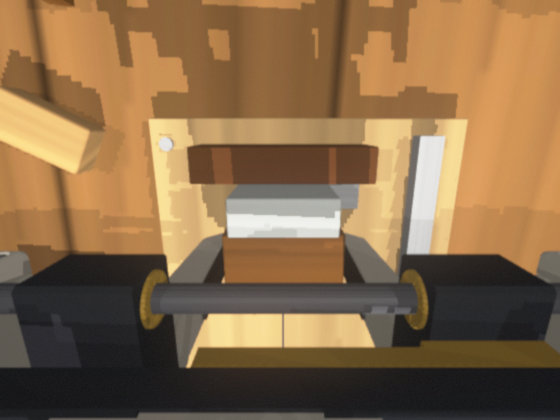

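blank66 at (283,258) sits square in front of the spacer at (283,212). I lower it to 1 mm above the bed and slide it on.

jog_arm --pt "1 0 0 -0.004 0" --pt "1 0 0 -0.0075 0" --pt "1 0 0.002 -0.0075 0" --pt "1 0 0.004 -0.0075 0" --pt "1 0 0.005 -0.0075 0" --pt "1 0 0.006 -0.0075 0" --pt "1 0 0.006 -0.0075 0" --pt "1 0 0.006 -0.0075 0"

```text
time: 22.28
position: [0.5781, 0.08, 0.0997]
eef_rot: [-2.171, -2.27, 0.0]
force: [0.4, 0.6, 0.3]
width: 0.705
```

jog_arm --pt "1 0 0.0005 0 0" --pt "1 0 0.001 0 0" --pt "1 0 0.001 0 0" --pt "1 0 0.0015 0 0" --pt "1 0 0.0015 0 0" --pt "1 0 0.002 0 0" --pt "1 0 0.002 0 0" --pt "1 0 0.002 0 0"

```text
time: 22.95
position: [0.5782, 0.0809, 0.0997]
eef_rot: [2.173, 2.268, -0.002]
force: [0.4, -2.0, 0.5]
width: 0.706
```

Contact felt (-2 N) at the expected y. I lower 1 mm, release, and rise.

jog_arm --pt "1 0 0 -0.001 0" --pt "1 0 0 -0.001 0" --pt "0 0 0 -0.001 0" --pt "0 0 0 -0.001 0" --pt "0 0 0 -0.001 0" --pt "0 0 0 -0.001 0" --pt "0 0 0 0.012 0" --pt "0 0 0 0.03 0"

```text
time: 23.62
position: [0.5772, 0.0819, 0.1291]
eef_rot: [-2.17, -2.269, 0.004]
force: [0.3, 0.5, -0.3]
width: 0.997
```

jog_arm --pt "0 0 0 0.03 0" --pt "0 0 -0.03 0.08 0" --pt "0 0 -0.05 0.1 0" --pt "0 0 -0.05 0.1 0" --pt "0 0 -0.05 0.1 0" --pt "0 0 -0.05 0.1 0" --pt "0 0 -0.05 0.1 0" --pt "0 0 -0.05 0.1 0"

```text
time: 24.28
position: [0.5773, 0.0333, 0.2284]
eef_rot: [-2.167, -2.271, 0.003]
force: [-0.7, 0.9, -0.7]
width: 1.002
```

Run:
```python
from h import *
s=arm.sense();p=s["position"]*1000;print(p,jaw(s),"jig",J@(p[:2]-O))
im,d,c=shot("wrist"); P=cloud(d,c); cv2.imwrite("pics/w8.png",im)
box(P,"spacer j",(-60,100,62),(60,130,80),"j")
box(P,"B j",(-60,60,34),(60,106,45),"j")
box(P,"fence+sp j",(-60,120,34),(60,150,42),"j")
```

```text
[577.27871352  33.25470719 228.38566396] 2.670042606962653 jig [-4.20296467 41.77780115]
spacer j 1419 c [-1.000e-01  1.156e+02] size [49.6 17.1] ang 0.1 z 70.4
B j 2382 c [-0.5 90.1] size [66.1 30.7] ang 0.1 z 38.4
fence+sp j 2546 c [ -0.6 134.5] size [100.1  19.7] ang 0.1 z 38.3
```

blank66 is at jig (-0.5, ~90.3), square, and the spacer at 115.6. I regrasp the spacer.

jog_arm --pt "0 0 0.04 0 0" --pt "0 0 0.073 0 0" --pt "0 0 0.074 -0.02 0" --pt "0 0 0.074 -0.05 0" --pt "0 0 0.074 -0.08 0" --pt "0 0 0.074 -0.095 0" --pt "0 0 0.074 -0.1 0" --pt "0 0 0.074 -0.1 0"

```text
time: 25.0
position: [0.5771, 0.1064, 0.1278]
eef_rot: [-2.168, -2.269, 0.005]
force: [0.2, 0.7, -0.0]
width: 0.999
```

jog_arm --pt "1 0 0 0 0" --pt "1 0 0 0 0" --pt "1 0 0 0 0" --pt "1 0 0 0 0" --pt "1 0 0 0 0" --pt "1 0 0 0 0" --pt "1 0 0 0 0" --pt "1 0 0 0 0"

```text
time: 25.67
position: [0.5782, 0.1058, 0.13]
eef_rot: [2.172, 2.27, -0.0]
force: [-1.5, -0.2, 1.0]
width: 0.539
```

jog_arm --pt "1 0 0 0.01 0" --pt "1 0 0 0.025 0" --pt "1 0 0 0.045 0" --pt "1 0 0 0.06 0" --pt "1 0 0 0.06 0" --pt "1 0 0 0.06 0" --pt "1 0 0 0.06 0" --pt "1 0 0 0.06 0"

```text
time: 26.33
position: [0.5775, 0.1054, 0.1885]
eef_rot: [-2.171, -2.269, 0.004]
force: [-0.1, 0.1, -2.2]
width: 0.538
```

jog_arm --pt "1 0.002 -0.04 0 0" --pt "1 0.0025 -0.055 0 0" --pt "1 0.0025 -0.055 0 0" --pt "1 0.0025 -0.055 -0.02 0" --pt "1 0.0025 -0.055 -0.04 0" --pt "1 0.0025 -0.055 -0.05 0" --pt "1 0.0025 -0.055 -0.055 0" --pt "1 0.0025 -0.055 -0.0585 0"

```text
time: 27.0
position: [0.5803, 0.0514, 0.1303]
eef_rot: [-2.17, -2.27, 0.002]
force: [0.4, -0.4, -1.2]
width: 0.533
```

jog_arm --pt "1 0 0 0 0" --pt "1 0 0.001 0 0" --pt "1 0 0.002 0 0" --pt "1 0 0.003 0 0" --pt "1 0 0.0035 0 0" --pt "1 0 0.004 0 0" --pt "1 0 0.004 0 0" --pt "1 0 0.004 0 0"

```text
time: 27.67
position: [0.5807, 0.0549, 0.1314]
eef_rot: [2.172, 2.27, 0.0]
force: [0.5, 0.2, -1.7]
width: 0.533
```

Run:
```python
from h import *
s=arm.sense();p=s["position"]*1000;print(p,jaw(s),"jig",J@(p[:2]-O),s["force"])
im,d,c=shot("wrist"); P=cloud(d,c)
box(P,"B j",(-60,76,34),(60,110,45),"j")
box(P,"spacer j",(-60,40,62),(60,90,80),"j")
```

```text
[580.74304235  54.85268821 131.35525449] 2.5264930751115884 jig [ 0.20015758 63.20411377] [ 0.49604337  0.24566578 -1.73022846]
B j 4960 c [-0.7 91.1] size [30.1 66. ] ang 89.9 z 38.4
spacer j 4317 c [ 1.  64.6] size [18.9 79.8] ang 89.9 z 71.7
```

The gap between spacer and blank66 is about 0.5 mm. I nudge 0.7 mm, lower, release and rise.

jog_arm --pt "1 0 0.0007 0 0" --pt "1 0 0.0007 -0.001 0" --pt "1 0 0.0007 -0.0015 0" --pt "0 0 0.0007 -0.0015 0" --pt "0 0 0.0007 -0.0015 0" --pt "0 0 0.0007 -0.0015 0" --pt "0 0 0.0007 -0.0015 0" --pt "0 0 0.0007 0.02 0"

```text
time: 28.38
position: [0.5786, 0.0547, 0.1481]
eef_rot: [-2.169, -2.267, 0.01]
force: [0.3, -0.8, 0.4]
width: 0.842
```

jog_arm --pt "0 0 -0.02 0.04 0" --pt "0 -0.02 -0.055 0.07 -0.05" --pt "0 -0.04 -0.09 0.08 -0.1" --pt "0 -0.06 -0.125 0.08 -0.17" --pt "0 -0.08 -0.16 0.08 -0.17" --pt "0 -0.1 -0.195 0.08 -0.17" --pt "0 -0.12 -0.22 0.08 -0.17" --pt "0 -0.12 -0.22 0.08 -0.17"

```text
time: 29.05
position: [0.4551, -0.1728, 0.2303]
eef_rot: [-2.37, -2.06, 0.014]
force: [-0.6, -0.3, -0.4]
width: 1.0
```

Run:
```python
from h import *
s=arm.sense();p=s["position"]*1000;print(p,jaw(s))
im,d,c=shot("top"); P=cloud(d,c); cv2.imwrite("pics/t5.png",im)
box(P,"spacer j",(-60,40,62),(60,90,80),"j");box(P,"B j",(-60,76,34),(60,110,45),"j")
im,d,c=shot("wrist"); P=cloud(d,c); cv2.imwrite("pics/w9.png",im)
box(P,"A",(340,-270,18),(460,-150,35));box(P,"C",(500,-420,18),(590,-345,35));box(P,"tap",(370,-90,42),(500,30,60))
```

```text
[ 455.13313871 -172.78858207  230.30458459] -8.00366451149712
spacer j 163 c [ 1.4 65.6] size [50.6 17.5] ang 2.2 z 69.6
B j 303 c [-1.  91.4] size [65.7 28.9] ang 1.7 z 37.8
A 1312 c [ 360.6 -174.4] size [31.4 45. ] ang 82.3 z 26.2
C none
tap 4192 c [430.7 -26.7] size [40.4 64.1] ang 85.9 z 50.3
```

blank56 has been knocked aside. I measure it again without clipping.

Run:
```python
from h import *
im,d,c=shot("wrist"); P=cloud(d,c)
box(P,"A",(280,-270,18),(460,-110,35))
im,d,c=shot("top"); P=cloud(d,c); box(P,"A",(280,-270,18),(460,-110,35));box(P,"B j",(-60,60,34),(60,110,45),"j");box(P,"B j",(-60,80,34),(60,110,45),"j")
cv2.imwrite("pics/t6.png",cv2.resize(im[130:330,180:450],None,fx=2.5,fy=2.5))
```

```text
A 1671 c [ 354.9 -174. ] size [31.7 56.3] ang 82.3 z 26.2
A 295 c [ 352.5 -173.5] size [32.3 50.2] ang 82.1 z 25.1
B j 315 c [-0.1 84.1] size [65.9 44. ] ang 2.5 z 37.7
B j 277 c [-0.5 92.6] size [65.9 26.7] ang 2.3 z 37.7
```

View pics/t6.png

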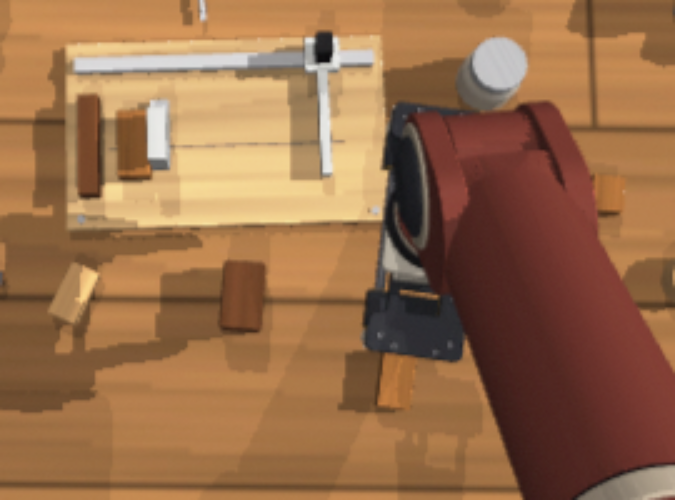

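The knocked blank56 is now at (354.9, -174), yaw -7.7°, r ≈ 0.395, inside the reach limit. Its outer end is reachable, so I'll grip it across its 32 mm width there, carry it outwards, then regrasp.

jog_arm --pt "0 -0.02 -0.002 -0.01 -0.12" --pt "0 -0.03 -0.002 -0.02 -0.24" --pt "0 -0.03 -0.002 -0.03 -0.36" --pt "0 -0.03 -0.002 -0.03 -0.48" --pt "0 -0.03 -0.002 -0.03 -0.6" --pt "0 -0.03 -0.002 -0.03 -0.72" --pt "0 -0.03 -0.002 -0.03 -0.84" --pt "0 -0.03 -0.002 -0.03 -0.96"

```text
time: 29.92
position: [0.4322, -0.1641, 0.2013]
eef_rot: [-3.049, -0.753, -0.002]
force: [-0.2, 0.4, -0.5]
width: 0.994
```

jog_arm --pt "0.3 -0.01 0 -0.01 -0.12" --pt "0.3 -0.02 -0.001 -0.02 -0.24" --pt "0.3 -0.03 -0.001 -0.02 -0.36" --pt "0.3 -0.04 -0.001 -0.02 -0.48" --pt "0.3 -0.045 -0.001 -0.02 -0.6" --pt "0.3 -0.049 -0.001 -0.02 -0.606" --pt "0.3 -0.049 -0.001 -0.02 -0.606" --pt "0.3 -0.049 -0.001 -0.02 -0.606"

```text
time: 30.58
position: [0.3828, -0.1664, 0.1813]
eef_rot: [-3.136, 0.182, -0.002]
force: [-0.6, 0.2, -0.6]
width: 0.698
```

Run:
```python
from h import *
s=arm.sense();p=s["position"]*1000;print(p,jaw(s),s["joint_pos"].round(2),s["eef_rot"],rot(s["eef_rot"])[:,2].round(3))
im,d,c=shot("wrist"); P=cloud(d,c)
box(P,"A",(280,-270,18),(460,-110,35))
```

```text
[ 382.75221934 -166.44618713  181.34592312] 83.35913944792219 [ 0.42  0.47 -0.08  2.2   0.08  0.48 -1.42] [-3.13597589e+00  1.81941540e-01 -1.77268687e-03] [ 0.001  0.    -1.   ]
A 2211 c [ 355.2 -174.8] size [32.  56.4] ang 81.9 z 26.3
```

jog_arm --pt "0.3 -0.004 -0.005 -0.02 -0.025" --pt "0.3 -0.0095 -0.011 -0.05 -0.025" --pt "0.3 -0.0095 -0.011 -0.075 -0.025" --pt "0.3 -0.0095 -0.011 -0.088 -0.025" --pt "0.3 -0.0095 -0.011 -0.093 -0.025" --pt "0.3 -0.0095 -0.011 -0.093 -0.025" --pt "0.3 -0.0095 -0.011 -0.093 -0.025" --pt "0.3 -0.0095 -0.011 -0.093 -0.025"

```text
time: 31.3
position: [0.373, -0.1786, 0.089]
eef_rot: [3.133, -0.228, 0.003]
force: [-0.1, -0.5, 0.0]
width: 0.699
```

jog_arm --pt "1 0 0 0 0" --pt "1 0 0 0 0" --pt "1 0 0 0 0" --pt "1 0 0 0 0" --pt "1 0 0 0 0" --pt "1 0 0 0 0" --pt "1 0 0 0 0" --pt "1 0 0 0 0"

```text
time: 31.97
position: [0.3723, -0.1785, 0.0884]
eef_rot: [3.133, -0.229, 0.0]
force: [-1.1, -0.0, 2.3]
width: 0.342
```

Held (31.8 mm). I carry it 90 mm outwards, set it down, release, and turn the tool 90°.

jog_arm --pt "1 0 0 0.015 0" --pt "1 0.02 -0.003 0.02 0" --pt "1 0.05 -0.007 0.02 0" --pt "1 0.08 -0.011 0.02 0" --pt "1 0.09 -0.012 0.02 0" --pt "1 0.09 -0.012 0.01 0" --pt "1 0.09 -0.012 0.001 0" --pt "1 0.09 -0.012 0 0"

```text
time: 32.63
position: [0.4615, -0.1902, 0.0872]
eef_rot: [-3.133, 0.23, 0.001]
force: [0.4, 1.1, 9.8]
width: 0.336
```

jog_arm --pt "1 0 0 0 0" --pt "0 0 0 0 0" --pt "0 0 0 0 0" --pt "0 0 0 0 0" --pt "0 0 0 0 0" --pt "0 0 0 0.04 0" --pt "0 0 0 0.08 0" --pt "0 -0.01 0 0.12 0.12"

```text
time: 33.3
position: [0.4532, -0.1899, 0.2088]
eef_rot: [-3.141, 0.036, 0.001]
force: [0.8, 1.1, -0.0]
width: 0.792
```

jog_arm --pt "0 0 0 0 0.12" --pt "0 0 0 0 0.24" --pt "0 0 0 0 0.36" --pt "0 0 0 0 0.48" --pt "0 0 0 0 0.6" --pt "0 0 0 0 0.72" --pt "0 0 0 0 0.84" --pt "0 0 0 0 0.96"

```text
time: 33.97
position: [0.4516, -0.1905, 0.208]
eef_rot: [-2.801, -1.422, 0.001]
force: [0.8, -0.1, -0.4]
width: 0.998
```

jog_arm --pt "0 0 0 0 0.12" --pt "0 0 0 0 0.24" --pt "0 0 0 0 0.36" --pt "0 0 0 0 0.48" --pt "0 0 0 0 0.49" --pt "0 0 0 0 0.49" --pt "0 0 0 0 0.49" --pt "0 0 0 0 0.49"

```text
time: 34.63
position: [0.4521, -0.1904, 0.2082]
eef_rot: [-2.38, -2.05, 0.0]
force: [-0.1, 0.0, -0.1]
width: 1.001
```

Run:
```python
from h import *
s=arm.sense();p=s["position"]*1000;print(p,jaw(s),s["joint_pos"].round(2))
im,d,c=shot("wrist"); P=cloud(d,c)
box(P,"A",(340,-270,18),(560,-120,35))
```

```text
[ 452.11693936 -190.4186267   208.20665653] -8.516697553673765 [ 0.72  0.55 -0.54  1.98  0.42  0.72 -0.22]
A 2002 c [ 442.9 -186.3] size [32. 56.] ang 81.5 z 26.3
```

jog_arm --pt "0 -0.009 0.004 -0.035 0" --pt "0 -0.009 0.004 -0.075 0" --pt "0 -0.009 0.004 -0.105 0" --pt "0 -0.009 0.004 -0.121 0" --pt "0 -0.009 0.004 -0.121 0" --pt "1 -0.009 0.004 -0.121 0" --pt "1 -0.009 0.004 -0.121 0" --pt "1 -0.009 0.004 -0.121 0"

```text
time: 35.35
position: [0.4435, -0.1865, 0.0875]
eef_rot: [2.378, 2.052, 0.0]
force: [0.4, 0.5, -0.9]
width: 0.83
```

jog_arm --pt "1 0 0 0 0" --pt "1 0 0 0 0" --pt "1 0 0 0 0" --pt "1 0 0 0 0" --pt "1 0 0 0 0" --pt "1 0 0 0.03 0" --pt "1 0 0 0.07 0" --pt "1 0 0 0.11 0"

```text
time: 36.02
position: [0.4423, -0.1861, 0.1977]
eef_rot: [-2.375, -2.051, 0.002]
force: [0.6, -0.4, -1.2]
width: 0.6
```

Run:
```python
from h import *
s=arm.sense();p=s["position"]*1000;print(p,jaw(s),s["width"]*93)
im,d,c=shot("top"); P=cloud(d,c)
box(P,"spacer j",(-60,40,62),(60,90,80),"j");box(P,"B j",(-60,76,34),(60,110,45),"j");box(P,"fence j",(-60,120,34),(60,150,45),"j")
```

```text
[ 442.31600264 -186.09922123  197.67161204] -8.395679419840917 55.81761945676833
spacer j 160 c [ 1.2 65.8] size [50.6 17.4] ang 2.0 z 69.7
B j 310 c [-0.2 91.4] size [66.8 29.1] ang 2.1 z 37.6
fence j 320 c [ -0.  134.3] size [100.5  19.3] ang 0.0 z 37.6
```

The fence reads 0.0°, but the spacer and blank66 stand about 2° off, which is within tolerance. Placing blank56 dead square against the spacer should also straighten them.

jog_arm --pt "1 0.02 0.03 0 0.05" --pt "1 0.04 0.06 0 0.1" --pt "1 0.06 0.09 0 0.15" --pt "1 0.08 0.12 0 0.192" --pt "1 0.1 0.15 0 0.192" --pt "1 0.12 0.18 0 0.192" --pt "1 0.135 0.205 0 0.192" --pt "1 0.139 0.211 0 0.192"

```text
time: 36.73
position: [0.5839, 0.0312, 0.1976]
eef_rot: [-2.162, -2.277, -0.01]
force: [0.3, 1.0, 0.2]
width: 0.599
```

jog_arm --pt "1 0 0 -0.03 0" --pt "1 0 0 -0.06 0" --pt "1 0 0 -0.08 0" --pt "1 0 0 -0.09 0" --pt "1 0 0 -0.095 0" --pt "1 0 0 -0.096 0" --pt "1 0 0 -0.0965 0" --pt "1 0 0 -0.0965 0"

```text
time: 37.4
position: [0.583, 0.0246, 0.102]
eef_rot: [2.17, 2.27, 0.003]
force: [0.6, -0.1, -0.8]
width: 0.6
```

Run:
```python
from h import *
s=arm.sense();p=s["position"]*1000;print(p,jaw(s),J@(p[:2]-O),s["force"])
im,d,c=shot("wrist"); P=cloud(d,c); cv2.imwrite("pics/w10.png",im)
box(P,"spacer j",(-60,50,62),(60,90,80),"j");box(P,"B j",(-60,80,34),(60,115,45),"j");box(P,"A j",(-27,10,32),(27,56,45),"j")
```

```text
[582.96955553  24.56227416 101.95590646] 2.562516500961479 [ 1.1033023  32.84541034] [ 0.6086468  -0.06344252 -0.79295959]
spacer j 5406 c [ 0.8 65.2] size [18.6 50.2] ang 89.8 z 70.4
B j 6956 c [-0.6 93. ] size [66.6 25.9] ang 0.0 z 38.5
A j 3653 c [-0. 33.] size [22.6 54. ] ang 90.0 z 40.9
```

View pics/w10.png

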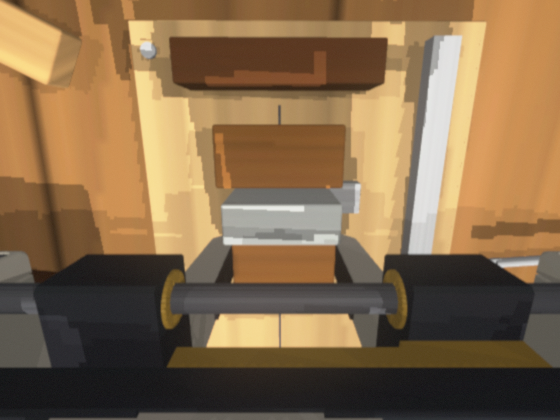

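In the wrist view the fence (278,62), blank66 (279,156), spacer (282,215) and blank56 (283,262) are all square (0 ± 0.2°). I slide blank56 up to the spacer.

jog_arm --pt "1 0 0.001 -0.0015 0" --pt "1 -0.001 0.003 -0.0015 0" --pt "1 -0.001 0.005 -0.0015 0" --pt "1 -0.001 0.006 -0.0015 0" --pt "1 -0.001 0.0065 -0.0015 0" --pt "1 -0.001 0.007 -0.0015 0" --pt "1 -0.001 0.0072 -0.0015 0" --pt "1 -0.001 0.0072 -0.0015 0"

```text
time: 38.12
position: [0.5813, 0.0316, 0.0995]
eef_rot: [2.171, 2.27, -0.0]
force: [-0.6, -0.7, 2.0]
width: 0.599
```

Run:
```python
from h import *
s=arm.sense();p=s["position"]*1000;print(p,jaw(s),J@(p[:2]-O),s["force"])
im,d,c=shot("wrist"); P=cloud(d,c)
box(P,"spacer j",(-60,50,62),(60,90,80),"j");box(P,"B j",(-60,80,34),(60,115,45),"j");box(P,"A j",(-26,10,37),(26,66,42),"j")
```

```text
[581.28474427  31.56787215  99.50670444] 2.5694530662537005 [-0.2743255  39.91783099] [-0.61011636 -0.65823147  1.9533627 ]
spacer j 5412 c [ 0.8 65.5] size [50.  18.4] ang 0.1 z 70.4
B j 6938 c [-0.5 93. ] size [25.9 66.4] ang 90.0 z 38.5
A j 1889 c [-0.  35.2] size [12.9 52. ] ang 89.8 z 38.5
```

jog_arm --pt "1 0 0.0006 0 0" --pt "1 0 0.0006 0 0" --pt "0 0 0.0006 -0.0005 0" --pt "0 0 0.0006 -0.0005 0" --pt "0 0 0.0006 -0.0005 0" --pt "0 0 0.0006 -0.0005 0" --pt "0 0 0.0006 0.015 0" --pt "0 0 0.0006 0.03 0"

```text
time: 38.83
position: [0.5806, 0.0325, 0.1286]
eef_rot: [-2.169, -2.27, 0.003]
force: [0.8, -0.1, 0.5]
width: 0.974
```

jog_arm --pt "0 0 0 0.03 0" --pt "0 0 -0.03 0.08 0" --pt "0 0 -0.05 0.1 0" --pt "0 0 -0.05 0.1 0" --pt "0 0 -0.05 0.1 0" --pt "0 0 -0.05 0.1 0" --pt "0 0 -0.05 0.1 0" --pt "0 0 -0.05 0.1 0"

```text
time: 39.5
position: [0.5803, -0.0161, 0.2276]
eef_rot: [-2.166, -2.271, 0.003]
force: [0.4, 0.4, -0.2]
width: 1.003
```

Run:
```python
from h import *
s=arm.sense();p=s["position"]*1000;print(p,jaw(s),"jig",J@(p[:2]-O))
im,d,c=shot("wrist"); P=cloud(d,c); cv2.imwrite("pics/w11.png",im)
box(P,"spacer j",(-60,50,62),(60,90,80),"j");box(P,"A j",(-60,10,34),(60,56,45),"j");box(P,"B j",(-60,80,34),(60,115,45),"j")
```

```text
[580.30136467 -16.12163909 227.62247301] 2.7323641214121466 jig [-3.3369564  -7.68339598]
spacer j 1431 c [ 0.9 65.3] size [50.1 17.1] ang 0.2 z 70.4
A j 2035 c [ 0.4 39.8] size [56.  30.6] ang 0.2 z 38.4
B j 2325 c [-0.5 93.3] size [66.1 26.2] ang 0.1 z 38.4
```

blank56 is at jig (0.4, ~40.4), square. I lift the spacer out and set it beyond blank56.

jog_arm --pt "0 0 0.04 0 0" --pt "0 0 0.073 0 0" --pt "0 0 0.0748 -0.02 0" --pt "0 0 0.0748 -0.05 0" --pt "0 0 0.0748 -0.08 0" --pt "0 0 0.0748 -0.095 0" --pt "0 0 0.0748 -0.1 0" --pt "0 0 0.0748 -0.1 0"

```text
time: 40.22
position: [0.5802, 0.0578, 0.1273]
eef_rot: [-2.167, -2.27, 0.005]
force: [0.7, 0.0, 1.0]
width: 1.0
```

jog_arm --pt "1 0 0 0 0" --pt "1 0 0 0 0" --pt "1 0 0 0 0" --pt "1 0 0 0 0" --pt "1 0 0 0 0" --pt "1 0 0 0 0" --pt "1 0 0 0 0" --pt "1 0 0 0 0"

```text
time: 40.88
position: [0.5812, 0.0571, 0.1295]
eef_rot: [2.171, 2.271, 0.0]
force: [-0.8, -0.9, 1.9]
width: 0.537
```

jog_arm --pt "1 0 0 0.01 0" --pt "1 0 0 0.025 0" --pt "1 0 0 0.045 0" --pt "1 0 0 0.06 0" --pt "1 0 0 0.06 0" --pt "1 0 0 0.06 0" --pt "1 0 0 0.06 0" --pt "1 0 0 0.06 0"

```text
time: 41.55
position: [0.5804, 0.0567, 0.188]
eef_rot: [-2.17, -2.27, 0.004]
force: [-0.2, 0.2, -1.0]
width: 0.534
```

jog_arm --pt "1 0.002 -0.04 0 0" --pt "1 0.0025 -0.055 0 0" --pt "1 0.0025 -0.055 0 0" --pt "1 0.0025 -0.055 -0.02 0" --pt "1 0.0025 -0.055 -0.04 0" --pt "1 0.0025 -0.055 -0.05 0" --pt "1 0.0025 -0.055 -0.055 0" --pt "1 0.0025 -0.055 -0.0585 0"

```text
time: 42.22
position: [0.5833, 0.0027, 0.1297]
eef_rot: [-2.169, -2.271, 0.002]
force: [-0.3, 0.4, -1.3]
width: 0.533
```

jog_arm --pt "1 0 0 0 0" --pt "1 0 0.001 0 0" --pt "1 0 0.002 0 0" --pt "1 0 0.003 0 0" --pt "1 0 0.004 0 0" --pt "1 0 0.004 0 0" --pt "1 0 0.004 0 0" --pt "1 0 0.004 0 0"

```text
time: 42.88
position: [0.5837, 0.0061, 0.1308]
eef_rot: [2.171, 2.271, -0.0]
force: [-0.3, -0.0, -2.2]
width: 0.536
```

Run:
```python
from h import *
s=arm.sense();p=s["position"]*1000;print(p,jaw(s),"jig",J@(p[:2]-O),s["force"])
im,d,c=shot("wrist"); P=cloud(d,c)
box(P,"A j",(-60,28,34),(60,70,45),"j");box(P,"B j",(-60,70,34),(60,115,45),"j")
box(P,"spacer j",(-24,0,66),(24,40,76),"j")
```

```text
[583.73179893   6.07366845 130.83538216] 2.575444522661357 jig [ 1.05835856 14.3411531 ] [-0.33146044 -0.02626945 -2.1808931 ]
A j 3922 c [ 0.4 42. ] size [56.2 28. ] ang 0.1 z 38.4
B j 6396 c [-0.7 90.3] size [31.6 66.2] ang 90.0 z 38.4
spacer j 3076 c [ 0.  14.4] size [47.9 19.2] ang 0.3 z 71.7
```

jog_arm --pt "1 0 0.0007 0 0" --pt "1 0 0.0007 -0.001 0" --pt "1 0 0.0007 -0.0012 0" --pt "0 0 0.0007 -0.0012 0" --pt "0 0 0.0007 -0.0012 0" --pt "0 0 0.0007 -0.0012 0" --pt "0 0 0.0007 -0.0012 0" --pt "0 0 0.0007 0.02 0"

```text
time: 43.6
position: [0.5816, 0.0062, 0.1477]
eef_rot: [-2.167, -2.267, 0.009]
force: [-0.2, -0.4, -0.1]
width: 0.844
```

jog_arm --pt "0 0 0 0.03 0" --pt "0 0 -0.03 0.05 0" --pt "0 -0.005 -0.07 0.07 -0.05" --pt "0 -0.01 -0.11 0.07 -0.1" --pt "0 -0.015 -0.15 0.07 -0.133" --pt "0 -0.02 -0.19 0.07 -0.133" --pt "0 -0.025 -0.23 0.07 -0.133" --pt "0 -0.03 -0.25 0.07 -0.133"

```text
time: 44.27
position: [0.5522, -0.2503, 0.2204]
eef_rot: [2.323, 2.111, -0.006]
force: [-0.6, -1.4, 0.4]
width: 1.004
```

jog_arm --pt "0 -0.008 -0.04 0 0" --pt "0 -0.012 -0.08 0 0" --pt "0 -0.016 -0.12 0 0" --pt "0 -0.017 -0.14 0 0" --pt "0 -0.017 -0.14 0 0" --pt "0 -0.017 -0.14 0 0" --pt "0 -0.017 -0.14 0 0" --pt "0 -0.017 -0.14 0 0"

```text
time: 44.93
position: [0.5376, -0.3805, 0.221]
eef_rot: [-2.312, -2.125, -0.002]
force: [0.1, 0.3, 0.0]
width: 1.0
```

Run:
```python
from h import *
s=arm.sense();p=s["position"]*1000;print(p,jaw(s))
im,d,c=shot("wrist"); P=cloud(d,c); cv2.imwrite("pics/w12.png",im)
box(P,"C",(490,-440,18),(600,-340,35))
im,d,c=shot("top"); P=cloud(d,c)
box(P,"spacer j",(-60,-10,62),(60,60,80),"j");box(P,"A j",(-60,26,34),(60,70,45),"j");box(P,"B j",(-60,70,34),(60,115,45),"j");box(P,"tap",(370,-90,42),(500,30,60))
```

```text
[ 537.64148395 -380.54293479  221.04352222] -4.822423271778504
C 1139 c [ 537.1 -383.8] size [31.5 35.2] ang 84.8 z 26.3
spacer j 162 c [ 1.9 14.8] size [16.7 50.7] ang 88.4 z 69.3
A j 281 c [ 1.  41.4] size [29.6 57.5] ang 88.8 z 37.7
B j 340 c [-0.1 90.2] size [65.7 31.9] ang 1.6 z 37.6
tap 463 c [431.1 -25.9] size [39.9 63.9] ang 86.2 z 49.3
```

View pics/w12.png

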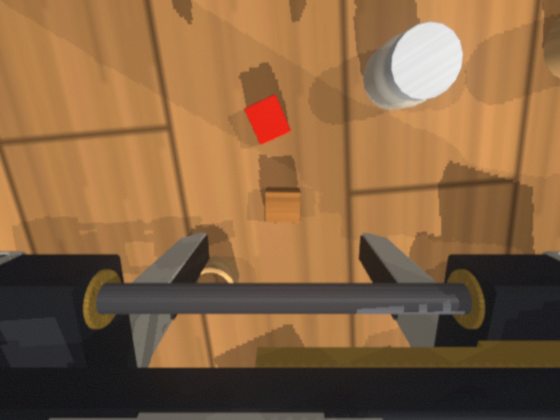

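Brown blank36 is at (283,205) and the red decoy at (267,120) stays clear. I grasp the brown one.

jog_arm --pt "0.3 0 -0.002 -0.035 0" --pt "0.3 0 -0.002 -0.075 0" --pt "0.3 0 -0.002 -0.11 0" --pt "0.3 0 -0.002 -0.128 0" --pt "0.3 0 -0.002 -0.134 0" --pt "0.3 0 -0.002 -0.134 0" --pt "0.3 0 -0.002 -0.134 0" --pt "0.3 0 -0.002 -0.134 0"

```text
time: 45.7
position: [0.5376, -0.3847, 0.0877]
eef_rot: [2.315, 2.122, 0.001]
force: [-0.5, 0.1, 0.2]
width: 0.702
```

jog_arm --pt "1 0 0 0 0" --pt "1 0 0 0 0" --pt "1 0 0 0 0" --pt "1 0 0 0 0" --pt "1 0 0 0 0" --pt "1 0 0 0 0" --pt "1 0 0 0 0" --pt "1 0 0 0 0"

```text
time: 46.37
position: [0.5367, -0.3852, 0.0868]
eef_rot: [2.317, 2.121, -0.0]
force: [-0.2, -0.4, 1.6]
width: 0.383
```

jog_arm --pt "1 0 0 0 0" --pt "1 0 0 0.03 0" --pt "1 0 0 0.07 0" --pt "1 0 0 0.1 0" --pt "1 0 0 0.12 0" --pt "1 0 0 0.12 0" --pt "1 0 0 0.12 0" --pt "1 0 0 0.12 0"

```text
time: 47.03
position: [0.5358, -0.385, 0.2053]
eef_rot: [-2.315, -2.12, 0.002]
force: [0.9, -0.1, -1.1]
width: 0.385
```

jog_arm --pt "1 0.005 0.038 0 0.05" --pt "1 0.01 0.076 0 0.1" --pt "1 0.015 0.114 0 0.133" --pt "1 0.02 0.152 0 0.133" --pt "1 0.025 0.19 0 0.133" --pt "1 0.03 0.228 0 0.133" --pt "1 0.035 0.25 0 0.133" --pt "1 0.035 0.26 0 0.133"

```text
time: 47.7
position: [0.5717, -0.1196, 0.2054]
eef_rot: [-2.159, -2.276, -0.002]
force: [1.1, -0.3, 0.2]
width: 0.383
```

jog_arm --pt "1 0.006 0.035 0 0" --pt "1 0.01 0.07 0 0" --pt "1 0.012 0.09 0 0" --pt "1 0.0124 0.0985 0 0" --pt "1 0.0124 0.0985 -0.02 0" --pt "1 0.0124 0.0985 -0.05 0" --pt "1 0.0124 0.0985 -0.07 0" --pt "1 0.0124 0.0985 -0.08 0"

```text
time: 48.37
position: [0.582, -0.03, 0.1229]
eef_rot: [-2.172, -2.265, 0.011]
force: [-0.1, -0.0, -0.4]
width: 0.387
```

jog_arm --pt "1 0 0 -0.01 0" --pt "1 0 0 -0.018 0" --pt "1 0 0 -0.022 0" --pt "1 0 0 -0.025 0" --pt "1 0 0 -0.0265 0" --pt "1 0 0 -0.0265 0" --pt "1 0 0 -0.0265 0" --pt "1 0 0 -0.0265 0"

```text
time: 49.03
position: [0.5845, -0.0266, 0.1009]
eef_rot: [2.17, 2.27, 0.001]
force: [-1.0, 0.5, -0.7]
width: 0.383
```

Run:
```python
from h import *
s=arm.sense();p=s["position"]*1000;print(p,jaw(s),"jig",J@(p[:2]-O),s["force"])
im,d,c=shot("wrist"); P=cloud(d,c)
box(P,"A j",(-60,28,34),(60,66,45),"j");box(P,"B j",(-60,66,34),(60,115,45),"j")
box(P,"spacer j",(-60,-5,62),(60,40,76),"j");box(P,"C j",(-16,-40,37),(16,5,43),"j")
```

```text
[584.4638916  -26.56146867 100.86005428] 2.584033880851578 jig [  0.36622976 -18.29485603] [-0.98963955  0.47977812 -0.71219634]
A j 6368 c [ 0.5 41.9] size [56.3 27.7] ang 0.0 z 38.5
B j 11323 c [-0.6 90. ] size [66.5 32.1] ang 0.1 z 38.4
spacer j 5411 c [ 1.7 15.2] size [50.1 18.2] ang 0.2 z 70.4
C j 2300 c [  0.  -17.4] size [23.5 32. ] ang 89.7 z 40.5
```

jog_arm --pt "1 0 0.001 -0.0012 0" --pt "1 0 0.003 -0.0012 0" --pt "1 0 0.005 -0.0012 0" --pt "1 0 0.006 -0.0012 0" --pt "1 0 0.0065 -0.0012 0" --pt "1 0 0.0068 -0.0012 0" --pt "1 0 0.0068 -0.0012 0" --pt "1 0 0.0068 -0.0012 0"

```text
time: 49.75
position: [0.5841, -0.0199, 0.099]
eef_rot: [-2.171, -2.271, 0.0]
force: [-0.3, 0.1, 0.1]
width: 0.385
```

Run:
```python
from h import *
s=arm.sense();p=s["position"]*1000;print(p,"jig",J@(p[:2]-O),s["force"])
im,d,c=shot("wrist"); P=cloud(d,c); cv2.imwrite("pics/w13.png",im)
box(P,"spacer j",(-60,-5,62),(60,40,76),"j");box(P,"A j",(-60,28,34),(60,66,45),"j")
```

```text
[584.12000327 -19.90667292  99.01899494] jig [  0.31294685 -11.63139398] [-0.26621548  0.07431163  0.06661517]
spacer j 5517 c [ 1.6 15.2] size [50.2 18.6] ang 0.0 z 70.3
A j 6376 c [ 0.4 41.9] size [56.  27.8] ang 0.0 z 38.4
```

View pics/w13.png

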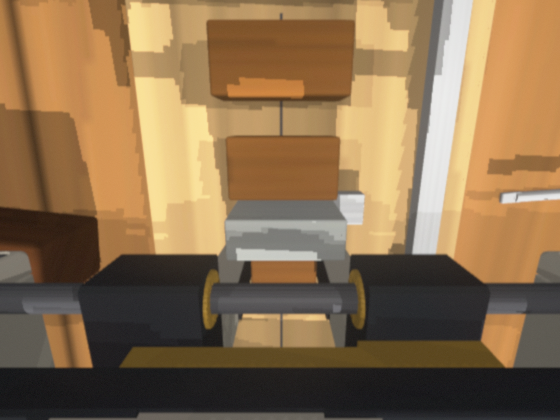

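All in line. I nudge 0.6 mm, release and look.

jog_arm --pt "1 0 0.0006 0 0" --pt "1 0 0.0006 0 0" --pt "0 0 0.0006 -0.0003 0" --pt "0 0 0.0006 -0.0003 0" --pt "0 0 0.0006 -0.0003 0" --pt "0 0 0.0006 -0.0003 0" --pt "0 0 0.0006 0.0 0" --pt "0 0 0.0006 0.03 0"

```text
time: 50.47
position: [0.581, -0.02, 0.1247]
eef_rot: [-2.165, -2.266, 0.013]
force: [-0.2, -0.4, 0.4]
width: 0.768
```

jog_arm --pt "0 0 0 0.03 0" --pt "0 0 -0.03 0.08 0" --pt "0 0 -0.05 0.1 0" --pt "0 0 -0.05 0.1 0" --pt "0 0 -0.05 0.1 0" --pt "0 0 -0.05 0.1 0" --pt "0 0 -0.05 0.1 0" --pt "0 0 -0.05 0.1 0"

```text
time: 51.13
position: [0.5833, -0.0677, 0.2274]
eef_rot: [-2.166, -2.271, 0.002]
force: [0.4, 0.6, -0.0]
width: 0.997
```

Run:
```python
from h import *
s=arm.sense();p=s["position"]*1000;print(p,jaw(s),"jig",J@(p[:2]-O))
im,d,c=shot("wrist"); P=cloud(d,c)
box(P,"spacer j",(-60,-5,62),(60,40,80),"j");box(P,"C j",(-60,-40,34),(60,6,45),"j");box(P,"A j",(-60,27,34),(60,66,45),"j");box(P,"B j",(-60,66,34),(60,115,45),"j")
```

```text
[583.25788041 -67.73091105 227.44531521] 2.728252008132955 jig [ -2.63441943 -59.37250876]
spacer j 1442 c [ 1.7 14.9] size [17.8 50.2] ang 89.9 z 70.4
C j 1301 c [  1.3 -10.2] size [31.5 35.1] ang 89.2 z 38.4
A j 2174 c [ 0.5 41.2] size [28.5 56.1] ang 90.0 z 38.4
B j 3376 c [-0.6 90.3] size [32.7 66.2] ang 89.9 z 38.3
```

The row is C -10.2, A ~39.8, B 90.2, all square. Next I take the spacer out and carry it to the tray.

jog_arm --pt "0 0 0.04 0 0" --pt "0 0 0.074 0 0" --pt "0 0 0.076 -0.02 0" --pt "0 0 0.076 -0.05 0" --pt "0 0 0.076 -0.08 0" --pt "0 0 0.076 -0.095 0" --pt "0 0 0.076 -0.1 0" --pt "0 0 0.076 -0.1 0"

```text
time: 51.85
position: [0.5831, 0.0075, 0.1271]
eef_rot: [-2.167, -2.27, 0.004]
force: [0.7, -0.4, -0.8]
width: 1.002
```

jog_arm --pt "1 0 0 0 0" --pt "1 0 0 0 0" --pt "1 0 0 0 0" --pt "1 0 0 0 0" --pt "1 0 0 0 0" --pt "1 0 0 0 0" --pt "1 0 0 0 0" --pt "1 0 0 0 0"

```text
time: 52.52
position: [0.5841, 0.0067, 0.1293]
eef_rot: [2.171, 2.271, -0.0]
force: [-0.7, -0.3, 1.0]
width: 0.53
```

jog_arm --pt "1 0 0 0.01 0" --pt "1 0 0 0.025 0" --pt "1 0 0 0.045 0" --pt "1 0 0 0.07 0" --pt "1 0 0 0.1 0" --pt "1 0 0 0.11 0" --pt "1 0 0 0.11 0" --pt "1 0 0 0.11 0"

```text
time: 53.18
position: [0.5837, 0.0065, 0.2387]
eef_rot: [2.171, 2.271, -0.001]
force: [-0.6, 0.4, -2.4]
width: 0.534
```

jog_arm --pt "1 0 0.035 0 0" --pt "1 0 0.07 0 0" --pt "1 0 0.105 0 0" --pt "1 0 0.14 0 0" --pt "1 0 0.175 0 0" --pt "1 -0.001 0.21 0 0" --pt "1 -0.002 0.245 0 0" --pt "1 -0.002 0.28 0 0"

```text
time: 53.85
position: [0.5808, 0.2876, 0.236]
eef_rot: [-2.169, -2.271, 0.008]
force: [1.0, -0.3, -1.5]
width: 0.533
```

jog_arm --pt "1 -0.002 0.035 0 0" --pt "1 -0.002 0.07 0 0" --pt "1 -0.002 0.09 0 0" --pt "1 -0.002 0.094 0 0" --pt "1 -0.002 0.094 0 0" --pt "1 -0.002 0.094 -0.02 0" --pt "1 -0.002 0.094 -0.04 0" --pt "1 -0.002 0.094 -0.06 0"

```text
time: 54.52
position: [0.5811, 0.3773, 0.1771]
eef_rot: [2.173, 2.266, -0.005]
force: [-0.3, 0.3, -1.7]
width: 0.542
```

Run:
```python
from h import *
s=arm.sense();p=s["position"]*1000;print(p,jaw(s),s["width"]*93)
im,d,c=shot("top"); P=cloud(d,c)
box(P,"C j",(-60,-40,34),(60,16,45),"j");box(P,"A j",(-60,15,34),(60,66,45),"j");box(P,"B j",(-60,66,34),(60,115,45),"j")
im,d,c=shot("wrist"); cv2.imwrite("pics/w14.png",im)
```

```text
[581.12660845 377.27537011 177.08808561] 2.403744506004017 50.36193768873028
C j 183 c [ 0.4 -9.7] size [29.3 34.9] ang 88.3 z 37.8
A j 292 c [ 1.6 40.3] size [31.7 55.4] ang 89.0 z 37.3
B j 328 c [-0.7 90.2] size [66.5 31.8] ang 1.7 z 37.6
```

View pics/w14.png

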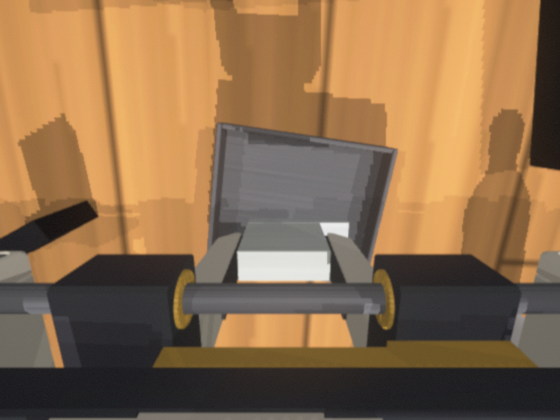

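The spacer hangs inside the tray. With it removed the row spacing measures 49.9 and 50.0 mm. I lower it, release, and head for the stop grip.

jog_arm --pt "1 0 0 -0.02 0" --pt "1 0 0 -0.04 0" --pt "1 0 0 -0.05 0" --pt "1 0 0 -0.055 0" --pt "1 0 0 -0.057 0" --pt "1 0 0 -0.057 0" --pt "1 0 0 -0.057 0" --pt "0 0 0 -0.057 0"

```text
time: 55.28
position: [0.5807, 0.3814, 0.1236]
eef_rot: [2.171, 2.271, 0.004]
force: [0.8, 0.5, -1.1]
width: 0.571
```

jog_arm --pt "0 0 0 0 0" --pt "0 0 0 0 0" --pt "0 0 0 0 0" --pt "0 0 0 0 0" --pt "0 0 0 0.03 0" --pt "0 0 0 0.06 0" --pt "0 0 0 0.1 0" --pt "0.3 0 0 0.11 0"

```text
time: 55.95
position: [0.5818, 0.3831, 0.2391]
eef_rot: [2.171, 2.27, 0.018]
force: [0.6, 0.5, 0.6]
width: 0.967
```

jog_arm --pt "0.3 0.01 -0.035 0 0" --pt "0.3 0.02 -0.07 0 0" --pt "0.3 0.03 -0.105 0 0" --pt "0.3 0.04 -0.14 0 0" --pt "0.3 0.05 -0.175 0 0" --pt "0.3 0.06 -0.21 0 0" --pt "0.3 0.07 -0.245 0 0" --pt "0.3 0.08 -0.28 0 0"

```text
time: 56.62
position: [0.6604, 0.0989, 0.2321]
eef_rot: [2.171, 2.271, 0.0]
force: [1.0, -0.3, -0.1]
width: 0.702
```

jog_arm --pt "0.3 0.005 -0.035 0 0" --pt "0.3 0.01 -0.07 0 0" --pt "0.3 0.01 -0.105 0 0" --pt "0.3 0.01 -0.14 0 0" --pt "0.3 0.01 -0.175 0 0" --pt "0.3 0.01 -0.185 0 0" --pt "0.3 0.01 -0.185 0 0" --pt "0.3 0.01 -0.185 0 0"

```text
time: 57.28
position: [0.67, -0.0838, 0.2319]
eef_rot: [-2.171, -2.269, -0.002]
force: [-1.2, 0.7, -0.2]
width: 0.699
```

Run:
```python
from h import *
s=arm.sense();p=s["position"]*1000;print(p,jaw(s),"jig",J@(p[:2]-O),s["joint_pos"].round(2))
im,d,c=shot("wrist"); P=cloud(d,c)
box(P,"grip j",(60,-130,60),(110,-60,80),"j");box(P,"blade j",(-45,-130,28),(45,-60,40),"j");box(P,"C j",(-60,-40,34),(60,16,45),"j")
im,d,c=shot("top"); P=cloud(d,c); box(P,"spacer w",(500,310,45),(680,450,80))
```

```text
[670.0078479  -83.77680927 231.90425652] 2.5421789651082634 jig [ 83.33306906 -79.18711528] [ 0.4   0.78 -0.59  1.41  0.46  1.08 -0.22]
grip j 501 c [ 84.3 -96.8] size [21.7 15.5] ang 0.4 z 73.0
blade j 882 c [  4.2 -97.3] size [10.9 81.6] ang 90.0 z 34.2
C j 1406 c [ 1.2 -9.9] size [36.6 31.6] ang 0.0 z 38.3
spacer w 213 c [581.7 381.4] size [50.5 18.9] ang 2.7 z 61.0
```

The spacer stands in the tray at (582, 381). The grip is at jig (84.3, -96.8), the blade face ≈ -91.8 and blank36 at -9.9, so I slide the stop about 63 mm.

jog_arm --pt "0.3 0.002 -0.0176 0 0" --pt "0.3 0.002 -0.0176 -0.03 0" --pt "0.3 0.002 -0.0176 -0.06 0" --pt "0.3 0.002 -0.0176 -0.09 0" --pt "0.3 0.002 -0.0176 -0.104 0" --pt "0.3 0.002 -0.0176 -0.107 0" --pt "0.3 0.002 -0.0176 -0.107 0" --pt "0.3 0.002 -0.0176 -0.107 0"

```text
time: 58.05
position: [0.6733, -0.1005, 0.1268]
eef_rot: [2.168, 2.271, 0.004]
force: [-0.4, -0.6, 0.7]
width: 0.699
```

jog_arm --pt "1 0 0 0 0" --pt "1 0 0 0 0" --pt "1 0 0 0 0" --pt "1 0 0 0 0" --pt "1 0 0 0 0" --pt "1 0 0 0 0" --pt "1 0 0 0 0" --pt "1 0 0 0 0"

```text
time: 58.72
position: [0.6713, -0.1019, 0.125]
eef_rot: [-2.17, -2.27, 0.003]
force: [-2.7, -1.0, 1.5]
width: 0.234
```

jog_arm --pt "1 0 0 0 0" --pt "1 -0.0004 0.008 0 0" --pt "1 -0.0009 0.02 0 0" --pt "1 -0.0014 0.033 0 0" --pt "1 -0.0019 0.044 0 0" --pt "1 -0.0023 0.053 0 0" --pt "1 -0.0025 0.058 0 0" --pt "1 -0.0025 0.058 0 0"

```text
time: 59.38
position: [0.6687, -0.0404, 0.125]
eef_rot: [-2.165, -2.272, -0.0]
force: [-4.8, 1.2, 3.7]
width: 0.233
```

Run:
```python
from h import *
s=arm.sense();p=s["position"]*1000;print(p,jaw(s),"jig",J@(p[:2]-O),s["force"],s["width"]*93)
im,d,c=shot("wrist"); P=cloud(d,c)
box(P,"blade j",(-45,-70,30),(30,-27,37),"j");box(P,"C j",(-60,-24,35.5),(60,16,45),"j")
```

```text
[668.71336128 -40.39688839 124.96120456] 2.740210501508031 jig [ 83.93202007 -35.79201776] [-4.82626359  1.22070305  3.68303862] 21.64018046096562
blade j 1698 c [ -3.6 -35.4] size [10.9 67.1] ang 89.5 z 34.2
C j 2918 c [ 1. -9.] size [30.  36.9] ang 89.9 z 38.3
```

jog_arm --pt "1 0 0.0005 0 0" --pt "1 0 0.001 0 0" --pt "1 0 0.0015 0 0" --pt "1 0 0.0015 0 0" --pt "1 0 0.0015 0 0" --pt "1 0 0.0015 0 0" --pt "1 0 0.0015 0 0" --pt "1 0 0.0015 0 0"

```text
time: 60.1
position: [0.6687, -0.0407, 0.125]
eef_rot: [-2.168, -2.27, 0.001]
force: [-5.0, -0.7, 3.1]
width: 0.238
```

Run:
```python
from h import *
s=arm.sense();p=s["position"]*1000;print(p,jaw(s),"jig",J@(p[:2]-O),s["force"],s["width"]*93)
im,d,c=shot("wrist"); P=cloud(d,c); cv2.imwrite("pics/w15.png",im)
box(P,"blade j",(-45,-70,30),(30,-27,37),"j");box(P,"C j",(-60,-24,35.5),(60,16,45),"j")
```

```text
[668.74008395 -40.67252743 124.98343166] 2.6414438748805793 jig [ 83.94669411 -36.06856008] [-4.98245251 -0.71054211  3.08414425] 22.11425662451264
blade j 1692 c [ -3.7 -35.8] size [10.4 67.4] ang 90.0 z 34.3
C j 2898 c [ 1. -9.] size [36.6 30. ] ang 0.1 z 38.4
```

View pics/w15.png

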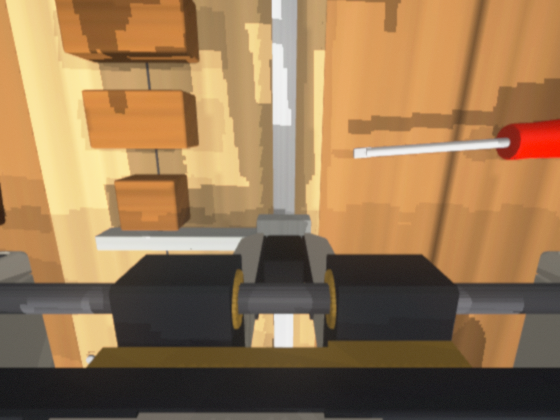

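The blade at (170,242) lies just short of blank36 at (152,205), about 4.5 mm clear. I move it 2.5 mm closer, release and rise.

jog_arm --pt "1 0 0.0005 0 0" --pt "1 0 0.001 0 0" --pt "1 0 0.0015 0 0" --pt "1 0 0.002 0 0" --pt "1 0 0.0025 0 0" --pt "1 0 0.0025 0 0" --pt "1 0 0.0025 0 0" --pt "1 0 0.0025 0 0"

```text
time: 60.82
position: [0.6687, -0.0392, 0.1249]
eef_rot: [-2.169, -2.27, 0.003]
force: [-5.3, -1.6, 4.3]
width: 0.233
```

jog_arm --pt "0.5 0 0 0 0" --pt "0.5 0 0 0 0" --pt "0.5 0 0 0 0" --pt "0.5 0 0 0 0" --pt "0.5 0 0 0.03 0" --pt "0.5 0 0 0.07 0" --pt "0.5 0 0 0.1 0" --pt "0.5 0 0 0.1 0"

```text
time: 61.48
position: [0.6736, -0.0382, 0.2329]
eef_rot: [2.164, 2.264, 0.02]
force: [1.0, 1.2, 0.0]
width: 0.497
```

jog_arm --pt "0.5 -0.02 -0.03 0.02 0" --pt "0.5 -0.04 -0.07 0.02 0" --pt "0.5 -0.05 -0.1 0.02 0" --pt "0.5 -0.05 -0.12 0.02 0" --pt "0.5 -0.05 -0.12 0.02 0" --pt "0.5 -0.05 -0.12 0.02 0" --pt "0.5 -0.05 -0.12 0.02 0" --pt "0.5 -0.05 -0.12 0.02 0"

```text
time: 62.15
position: [0.6202, -0.157, 0.2451]
eef_rot: [-2.166, -2.274, -0.003]
force: [-0.6, 0.4, -0.3]
width: 0.498
```

Run:
```python
from h import *
s=arm.sense();print(s["position"])
im,d,c=shot("wrist"); P=cloud(d,c); cv2.imwrite("pics/w16.png",im)
box(P,"blade j",(-45,-70,30),(30,-27,37),"j");box(P,"grip j",(60,-70,60),(110,-10,80),"j")
def rowm(P):
    box(P,"C j",(-60,-24,35.5),(60,16,45),"j");box(P,"A j",(-60,15,34),(60,66,45),"j");box(P,"B j",(-60,66,34),(60,115,45),"j")
rowm(P)
im,d,c=shot("top"); P=cloud(d,c); cv2.imwrite("pics/t7.png",im); rowm(P)
box(P,"tap",(370,-90,42),(500,30,60));box(P,"spacer w",(500,310,45),(680,450,80))
```

```text
[ 0.62020727 -0.15702486  0.24506502]
blade j 827 c [ -3.6 -35. ] size [66.   9.8] ang 0.2 z 34.3
grip j 641 c [ 84.1 -35.2] size [22.2 15.7] ang 0.3 z 73.1
C j 1409 c [ 0.7 -9. ] size [29.9 35.6] ang 89.8 z 38.3
A j 606 c [ 0.6 26.6] size [55.5  7.2] ang 1.0 z 38.1
B j none
C j 151 c [ 0.3 -9.4] size [29.4 34.7] ang 89.5 z 37.8
A j 287 c [ 1.6 40.4] size [31.7 55.8] ang 89.3 z 37.3
B j 332 c [ 0.1 90.1] size [65.8 32. ] ang 1.7 z 37.7
tap 463 c [431.  -25.9] size [40.  63.8] ang 86.6 z 49.4
spacer w 220 c [582.  380.9] size [50.8 19.9] ang 3.7 z 61.1
```

View pics/w16.png

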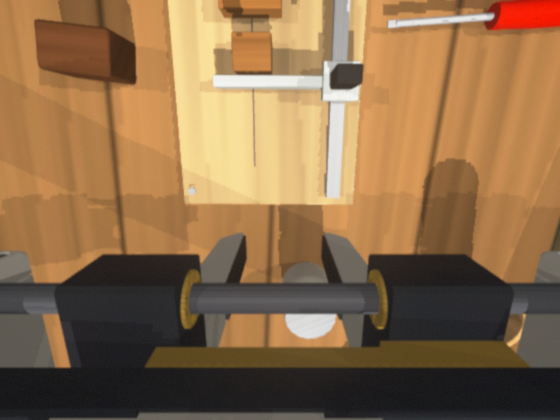

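The blade face is at -30.2 against blank36's edge at -26.0, a 4 mm gap. That's inside the 6 mm tolerance, but I'll bring it about 2 mm closer for margin.

jog_arm --pt "0.5 0.01 0.04 0 0" --pt "0.5 0.03 0.08 0 0" --pt "0.5 0.05 0.12 0 0" --pt "0.5 0.05 0.12 -0.02 0" --pt "0.5 0.05 0.12 -0.05 0" --pt "0.5 0.05 0.12 -0.09 0" --pt "0.5 0.05 0.12 -0.115 0" --pt "0.5 0.05 0.12 -0.12 0"

```text
time: 62.92
position: [0.6666, -0.039, 0.1195]
eef_rot: [-2.163, -2.268, 0.011]
force: [-0.5, -1.0, -1.1]
width: 0.499
```

jog_arm --pt "0.5 0 0 0 0" --pt "0.5 0 0 0 0" --pt "1 0 0 0 0" --pt "1 0 0 0 0" --pt "1 0 0 0 0" --pt "1 0 0 0 0" --pt "1 0 0 0 0" --pt "1 0 0 0 0"

```text
time: 63.58
position: [0.6687, -0.04, 0.126]
eef_rot: [-2.171, -2.27, 0.003]
force: [-4.7, 0.0, 5.3]
width: 0.235
```

jog_arm --pt "1 0 0.0005 0 0" --pt "1 0 0.001 0 0" --pt "1 0 0.0015 0 0" --pt "1 0 0.002 0 0" --pt "1 0 0.0022 0 0" --pt "1 0 0.0022 0 0" --pt "1 0 0.0022 0 0" --pt "1 0 0.0022 0 0"

```text
time: 64.25
position: [0.6686, -0.0386, 0.126]
eef_rot: [-2.171, -2.27, 0.005]
force: [-6.2, -1.4, 7.0]
width: 0.233
```

Run:
```python
from h import *
s=arm.sense();p=s["position"]*1000;print(p,"jig",J@(p[:2]-O),s["force"],s["width"]*93)
im,d,c=shot("wrist"); P=cloud(d,c)
box(P,"blade j",(-45,-70,30),(30,-26.5,36),"j");box(P,"C j",(-60,-24,35.5),(60,16,45),"j")
```

```text
[668.62000106 -38.56861493 126.03026044] jig [ 83.91849689 -33.9614121 ] [-6.15105814 -1.40485699  6.95111624] 21.709626542659862
blade j 1580 c [ -3.3 -33. ] size [66.5 10.4] ang 0.0 z 34.3
C j 2854 c [ 0.8 -9. ] size [30.1 37.1] ang 89.8 z 38.3
```

The face is now at about -28, a gap of about 2 mm. I release, retreat, and do the last check.

jog_arm --pt "0.5 0 0 0 0" --pt "0.5 0 0 0 0" --pt "0.5 0 0 0 0" --pt "0.5 0 0 0 0" --pt "0.5 0 0 0.03 0" --pt "0.5 0 0 0.07 0" --pt "0.5 0 0 0.1 0" --pt "0.5 0 0 0.1 0"

```text
time: 64.97
position: [0.6732, -0.0363, 0.2327]
eef_rot: [2.165, 2.264, 0.017]
force: [0.2, 1.0, 0.0]
width: 0.496
```

jog_arm --pt "0.5 -0.02 -0.03 0.02 0" --pt "0.5 -0.04 -0.07 0.02 0" --pt "0.5 -0.05 -0.1 0.02 0" --pt "0.5 -0.05 -0.12 0.02 0" --pt "0.5 -0.05 -0.12 0.02 0" --pt "0.5 -0.05 -0.12 0.02 0" --pt "0.5 -0.05 -0.12 0.02 0" --pt "0.5 -0.05 -0.12 0.02 0"

```text
time: 65.63
position: [0.6201, -0.1549, 0.245]
eef_rot: [-2.166, -2.274, -0.003]
force: [0.3, -0.0, 0.2]
width: 0.498
```

Run:
```python
from h import *
im,d,c=shot("wrist"); P=cloud(d,c)
box(P,"grip j",(60,-70,60),(110,-10,80),"j");box(P,"C j",(-60,-24,35.5),(60,16,45),"j")
im,d,c=shot("top"); P=cloud(d,c)
box(P,"C j",(-60,-24,35.5),(60,16,45),"j");box(P,"A j",(-60,15,34),(60,66,45),"j");box(P,"B j",(-60,66,34),(60,115,45),"j")
box(P,"tap",(370,-90,42),(500,30,60));box(P,"spacer w",(500,310,45),(680,450,80));box(P,"offcut",(400,100,12),(470,180,25))
print(arm.finish_job())
```

```text
grip j 641 c [ 84.3 -33.8] size [15.7 22.5] ang 90.0 z 73.2
C j 1400 c [ 1.  -9.3] size [29.5 36.1] ang 89.9 z 38.4
C j 153 c [ 1.  -9.5] size [29.1 33.5] ang 89.0 z 37.9
A j 291 c [ 1.4 40.4] size [31.9 56.6] ang 89.4 z 37.5
B j 335 c [-0.6 90.1] size [65.1 32.1] ang 1.8 z 37.9
tap 461 c [431.3 -26. ] size [39.9 64.3] ang 86.2 z 49.3
spacer w 216 c [582.2 381. ] size [51.8 19.3] ang 3.7 z 60.9
offcut 282 c [434.3 137.8] size [30.2 54.1] ang 65.5 z 17.8
the job is handed in; nothing more can be done
None
```

The job is done and handed in at about 66 s; no verdict is reported. I knocked the spacer free with the tapping block and put the block back on the table, clear of the jig. Blanks 66, 56 and 36 (there was no 46) are laid with spacer-set gaps. The spacer stands in the tray, and the stop is up to the last blank.

**Knock mid-run:** blank56 was knocked to inside the arm's reach limit. I gripped it across its width at the outer end, moved it outwards, then regrasped it lengthwise.

**Last checks, in jig coordinates:**

| Item | Last reading | Needed |
|---|---|---|
| Blank positions along the row | about 90.1, 40.4 and -10 mm | first 88.5–93.5, then 50 ± 2.5 apart |
| Offset from the scribed line | within 1.5 mm | 8 mm |
| Squareness, wrist camera | about 0.2° while placing; not all blanks re-measured at the end | 4° |
| Stop face to last blank | about 3 mm | under 6 mm |

The offcut was re-measured and has not moved. I did not re-measure the jar or the bamboo slice at the end.

**Disagreements and failures:**
- **Top camera angles:** the top camera read up to 2° off square where the wrist camera read about 0°. Either is within tolerance.
- **Stop gap:** the face read 2 mm from the last blank while I held the stop, and about 3 mm after I released it.
- **First grasp:** the first grasp of the tapping block missed because I lifted before the fingers had closed. I repeated it.

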